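# Mount the disc stack on the mill hub and press the keyed spindle home

### The job

Fit up the disc mill's drive hub: lay the wide ring disc flat and centred on the hub's plate, lay the narrow ring disc centred on top of it, then take the spindle from its stand, push it down through the stack into the bore, turning it until its key slips into the keyway, and keep pushing against the ejector spring until its collar clamps the discs. Finish still holding the spindle, pressed fully down, so that it can be locked from below. Do not shove or tip the vials, the small bottle or the beaker standing about.

Things in the scene. Friction and masses are not known exactly. Their poses are not given: they have to be found in the camera images.
- hub_mouth (a point): Centre of the bore at the top of the hub's level metal plate: plate 80 mm wide, its top 50 mm above the bench, on a fixed round grey housing with a 110 mm wide foot. Bore 18.4 mm in diameter, with one straight keyway 8 mm wide all down its side, reaching 13.2 mm from the axis. z up; +x points level from the axis towards the keyway. A sprung ejector pin closes the bore 18 mm down.
- hub_index (a point): Small bump on the hub's housing just outside the plate, 43 mm from the bore's axis on the keyway's side (+x) and 2 mm below the plate's top; axes as hub_mouth.
- ejector (a joint): How far the sprung pin (14 mm wide) in the hub's bore is pressed down, m: 0 free, its top 18 mm below the plate's top; 0.016 at most. It pushes up with 3 N at 0, plus 0.5 N per mm: 9 N at 0.012, its value when the spindle's collar lies on the two discs. It lifts the spindle again when that is let go.
- wide_disc_center (a point): Centre (half-way up) of the wide disc: loose flat steel ring, 64 mm outside, 36 mm hole, 10 mm thick, about 0.08 kg, lying flat on the bench. z is its axis.
- narrow_disc_center (a point): Centre (half-way up) of the narrow disc: loose flat steel ring, 52 mm outside, 36 mm hole, 10 mm thick, about 0.08 kg, lying flat on the bench. z is its axis. The wide and narrow discs may have changed places.
- spindle_grip (a point): Point on the spindle's axis in its black grip block, 80 mm above the shaft's tip. The spindle is loose, 100 mm long, about 0.25 kg, upright, z up. Grip block: 56 to 100 mm above the tip, 36 mm along x, 18 mm along y (flat faces to +y and -y). Steel collar under it: 48 mm in diameter, 50 to 56 mm above the tip; a small rib on its top at +x shows the key's side.
- spindle_tip (a point): Centre of the lower end of the spindle's shaft, axes as spindle_grip. Shaft 16 mm in diameter, bevelled 3 mm at the tip, 50 mm long up to the collar. The plain first 12 mm enters the bore at any turn; then the key must meet the keyway (within about 0.1 rad).
- spindle_key (a point): Middle of the spindle's one straight key, on the shaft's +x side 23 mm above the tip: 6 mm wide, standing out to 11 mm from the axis, from 12 to 34 mm above the tip. Out of sight in the stand at the start. Axes as spindle_grip.
- stand_top (a point): Centre of the top of the grey plastic parking stand, a fixed block 60 x 60 mm, 56 mm high, with a 27 mm round well 53 mm deep. The spindle hangs in the well, its collar on the stand's top and its tip 50 mm below that; it lifts straight up.
- vial0: Bystander: small capped glass vial, 23 mm wide, 52 mm tall, near the discs. Origin at the centre of its underside, z up.
- vial1: Bystander: small capped glass vial, 23 mm wide, 52 mm tall, right of the stand. Origin at the centre of its underside.
- vial2: Bystander: small capped glass vial, 23 mm wide, 52 mm tall, right of the stand. Origin at the centre of its underside.
- buffer_bottle: Bystander: small bottle, 44 mm wide, 66 mm tall, behind the discs. Origin at the centre of its underside.
- beaker: Bystander: plastic beaker, 57 mm wide, 71 mm tall, behind the hub. Origin at the centre of its underside.
Things that resemble listed ones, but are neither listed nor needed, are in the scene too. Leave any purple or red look-alike of the part that bears wide_disc_center alone. There is more than one size of the part that bears spindle_grip; the job needs the middle-sized.

How it is judged:
By the outcome, as a careful person would: the job done as asked, in the order asked, and still so for the second after the job is handed in, while the arm keeps its last pose, push and grip.
It also fails if it takes over 64 s, if anything falls off the work surface, if the arm or the gripper's body presses on something with over 40 N, if the wrist force passes 120 N, or if a joint passes its speed limit or range.

### The arm

A 6-joint arm with a two-finger parallel gripper is mounted at the origin on a cart in front of the work surface, level with it; the furniture and walls round the work are solid. World frame = base frame: x ahead of the robot, y to its left, z up, the work surface at z = 0. Lengths are in m, angles in degrees, forces in N, time in s.
With the tool pointing down it reaches from about 0.225 to 0.725 m from the base axis. Payload 3.1 kg.
Tool frame: the origin (TCP) lies at the very end of the fingers, on their centre line; the grasp point (between the pads) lies 19 mm behind it; y points along the fingers, z is the direction in which the jaws open and shut, and the axes are right-handed (so a half turn about y gives the same grasp; the last joint's range is limited). The gripper opens to 85 mm and grips with 20 to 120 N. Pads are 22 mm wide; open, the fingers measure 114 mm over their backs; the gripper's body (76 mm by 85 mm) begins 54 mm behind the grasp point. The pads swing forward as they close: fully open they stand 13 mm farther back than shut.
Start: joints at [-7.322, 2.75, 5.684, 92.934, 0, 82.678], TCP at [0.525, -0, 0.231] pointing down, gripper open.
Joint ranges: [-166.93, 166.93], [-56.73, 111.36], [-69.38, 81.34], [-121.58, 131.49], [-85.45, 84.26], [-180, 180]. Speed limits (degrees/s): [159.86, 159.86, 180, 180, 180, 180].

### API

Orientations are given as a 3x3 rotation matrix whose columns are the frame's x, y, z axes.
In Python, from bench import bot gives the robot as it stands. The module is installed in compiled form; this text tells all that it offers.
- The arm moves only by the shell command python3 -m handwheel 'ROWS' [FORCE]. ROWS is JSON, a list of rows, each a list of 7 numbers: the turn, a rotation vector about the world's x, y, z in units of 6 degrees (1.0 is 6 degrees), then the shift along the world's x, y, z in units of 30 mm (1.0 is 30 mm), then the finger opening in mm, from 0 to 85.4. A call has 1 to 10 rows; each row is the pose to reach, as a shift and turn from the pose commanded when the call began; what a row does not reach only later rows make up. A row lasts 1/12 s, in which the tool goes at most 41.7 mm and 7.16 degrees, less where a joint would pass 70% of its speed; a pose out of reach is approached as far as the arm can. A call with a gripper value outside its range is refused whole. The fingers move at their own pace and stop on an object; FORCE is the grip in N (left out, the last holds). Time passes only in rows, so rows that repeat a pose let the fingers close. It gives the time, the measured TCP pose, the force and the opening at its end, in the units of the state.
- bot.observe(): the state, without advancing time (a new reading comes with each control period).
- bot.snapshot(name): name is "scene" or "side" or "wrist"; returns a dict with "img" (420x560x3 uint8, blue, green, red), "fovy" (degrees; the focal length in pixels is half the picture's height over the tangent of half this angle, whatever the lens; pixels are square), "cx", "cy" (the principal point, pixels), "cam_to_world" (4x4, takes a point from camera to world coordinates). Camera axes: x right, y down, z forward; pixel columns grow to the right and rows downward; lengths in m; the calibration is good to about 2 mm. A picture is of the moment at which its call begins. There is no depth.
- bot.close_job(): hands the job in, once; it reports no verdict.
The state is a dict: "t": time; "joints": joint angles; "dq": joint speeds; "effort": joint torques, N m; "ee_pos": TCP position; "orientation": TCP orientation; "wrist_force": force on the tool from outside, world axes, zero at the start; "wrist_torque": the same for the moment, N m; "opening": opening from 0.0 (shut) to 1.0 (fully open).
Only numpy, scipy, OpenCV 4.12 (cv2) and the standard library are available. Lean on these libraries where they do the work, as an engineer would, in place of code of your own. Each camera call takes 0.05 s, during which the arm holds its last target. There are 200 camera calls.

## Working session

There is one attempt and no reset: what is moved stays moved. The work goes in short steps, Python scripts to look and compute and a shell command to move; the robot and the scene stay as the last step left them, time stands still between calls to the robot, and variables do not carry over. Pictures are saved under pics/ and viewed, about 8 in all and at most 12, crops included, and the job is handed in when it is done.

```bash
mkdir -p pics; cat > h.py <<'E'
import numpy as np, cv2, pickle
from bench import bot
def snap(n,tag):
    s=bot.snapshot(n); cv2.imwrite(f'pics/{tag}.png',s['img']); pickle.dump(s,open(f'pics/{tag}.pkl','wb')); return s
def load(tag): return pickle.load(open(f'pics/{tag}.pkl','rb'))
def ray(s,u,v):
    f=s['img'].shape[0]/2/np.tan(np.radians(s['fovy'])/2)
    M=np.array(s['cam_to_world']); d=M[:3,:3]@np.array([(u-s['cx'])/f,(v-s['cy'])/f,1]); return M[:3,3],d/np.linalg.norm(d)
def onz(s,u,v,z):
    o,d=ray(s,u,v); return o+d*(z-o[2])/d[2]
def tri(*obs):
    A=np.zeros((3,3));b=np.zeros(3)
    for s,u,v in obs:
        o,d=ray(s,u,v);P=np.eye(3)-np.outer(d,d);A+=P;b+=P@o
    p=np.linalg.solve(A,b); return p,[np.linalg.norm(np.cross(p-ray(*q)[0],ray(*q)[1])) for q in obs]
def proj(s,p):
    f=s['img'].shape[0]/2/np.tan(np.radians(s['fovy'])/2)
    c=np.linalg.inv(s['cam_to_world'])@np.append(p,1); return c[0]/c[2]*f+s['cx'],c[1]/c[2]*f+s['cy']
E
python3 - <<'E'
from h import *
o=bot.observe(); print(o['t'],o['ee_pos'],np.round(o['orientation'],3).tolist(),o['wrist_force'],o['opening'])
for n in('scene','side','wrist'):
    s=snap(n,n+'0'); print(n,s['fovy'],s['cx'],s['cy'],np.round(s['cam_to_world'],3).tolist())
E
```

```text
0.0 [5.24379459e-01 8.78876135e-05 2.30100255e-01] [[0.0, -0.002, 1.0], [-1.0, 0.0, 0.0], [-0.0, -1.0, -0.002]] [ 0.35734909 -0.3687607  -0.89058053] 1.000194450386225
scene 49.76281855469884 278.0834871979837 209.06911491618044 [[0.798, -0.338, 0.498, -0.064], [-0.602, -0.475, 0.642, -0.755], [0.019, -0.812, -0.583, 0.784], [0.0, 0.0, 0.0, 1.0]]
side 48.899367261249 277.178473508844 206.85379002945467 [[-0.973, -0.117, 0.199, 0.251], [-0.23, 0.555, -0.8, 0.999], [-0.017, -0.824, -0.567, 0.811], [0.0, 0.0, 0.0, 1.0]]
wrist 71.82354253545824 274.2111272897515 215.04363960709344 [[1.0, 0.001, -0.003, 0.526], [0.0, -0.963, -0.271, 0.069], [-0.003, 0.271, -0.963, 0.374], [0.0, 0.0, 0.0, 1.0]]
```

View pics/scene0.png

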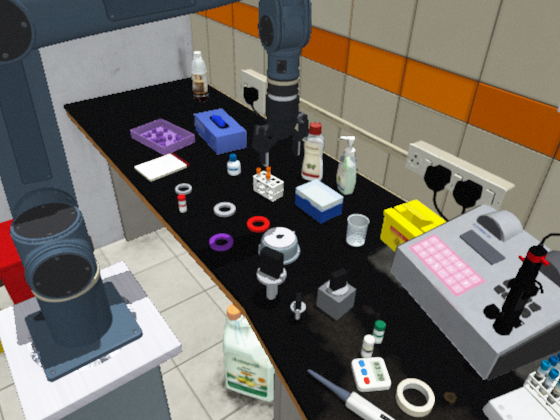

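View pics/side0.png

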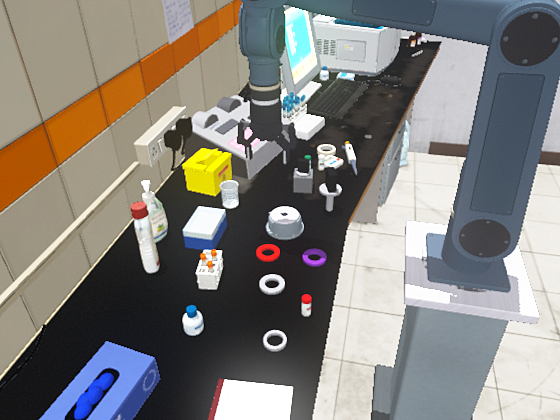

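Scene view: pale rings at (183,188) and (224,209), purple ring (221,242) and red ring (258,223) to leave alone, hub at (280,243), and three spindle-like parts at (270,270) large, (297,308) small and (337,295) in the grey stand. Side view: rings at (275,340) and (272,284), hub at (285,222), stand at (304,178).

```bash
python3 - <<'E'
from h import *
sc,sd,wr=load('scene0'),load('side0'),load('wrist0')
for nm,a,b in (('ringFar',(183,188),(275,340)),('ringNear',(224,209),(272,284)),('hub',(282,240),(286,215)),('standgrip',(339,283),(306,163)),('big',(270,257),(331,172))):
    print(nm,tri((sc,*a),(sd,*b)))
for nm,s,c in (('sc',sc,[(183,188),(224,209),(258,223),(221,242)]),('sd',sd,[(275,340),(272,284)])):
    hsv=cv2.cvtColor(s['img'],cv2.COLOR_BGR2HSV); m=(hsv[...,2]>90).astype(np.uint8)
    cs,_=cv2.findContours(m,cv2.RETR_EXTERNAL,cv2.CHAIN_APPROX_NONE)
    for p in c:
        k=[q for q in cs if len(q)>15 and cv2.pointPolygonTest(q,p,False)>=0]
        for q in k:
            P=np.array([onz(s,*x[0],0.008)[:2] for x in q],np.float32); (x,y),r=cv2.minEnclosingCircle(P)
            print(nm,p,len(q),round(x,4),round(y,4),'diam',round(2*r*1e3,1))
cr=sc['img'][200:340,200:400]; cr2=sd['img'][130:260,230:410]
cv2.imwrite('pics/c1.png',np.hstack([cv2.resize(cr,(400,280),interpolation=2),cv2.resize(cr2,(388,280),interpolation=2)]))
w=np.hstack([cv2.imread('pics/wrist0.png')])
cv2.imwrite('pics/c2.png',np.vstack([cv2.imread('pics/c1.png'),cv2.copyMakeBorder(cv2.resize(w,(427,320)),0,0,0,361,0)]))
E
```

```text
ringFar (array([0.42274453, 0.36049601, 0.00806538]), [np.float64(0.0015383767020985806), np.float64(0.001538376702098587)])
ringNear (array([0.46999486, 0.19323909, 0.00609646]), [np.float64(0.0007577142404096314), np.float64(0.0007577142404095477)])
hub (array([ 0.49108846, -0.05412788,  0.04214003]), [np.float64(0.003635123640146695), np.float64(0.003635123640146766)])
standgrip (array([ 0.47288914, -0.28284566,  0.08715797]), [np.float64(0.00034635960747275805), np.float64(0.0003463596074727742)])
big (array([ 0.37623493, -0.16612028,  0.12999975]), [np.float64(0.0024632583267072137), np.float64(0.002463258326707039)])
sc (183, 188) 73 0.3992 0.3189 diam 158.9
sc (224, 209) 53 0.4698 0.1919 diam 75.9
sc (258, 223) 185 0.503 0.0052 diam 219.4
sc (221, 242) 58 0.3858 0.0698 diam 74.0
sd (275, 340) 66 0.4228 0.3616 diam 59.0
sd (272, 284) 66 0.47 0.1946 diam 72.6
```

View pics/c2.png

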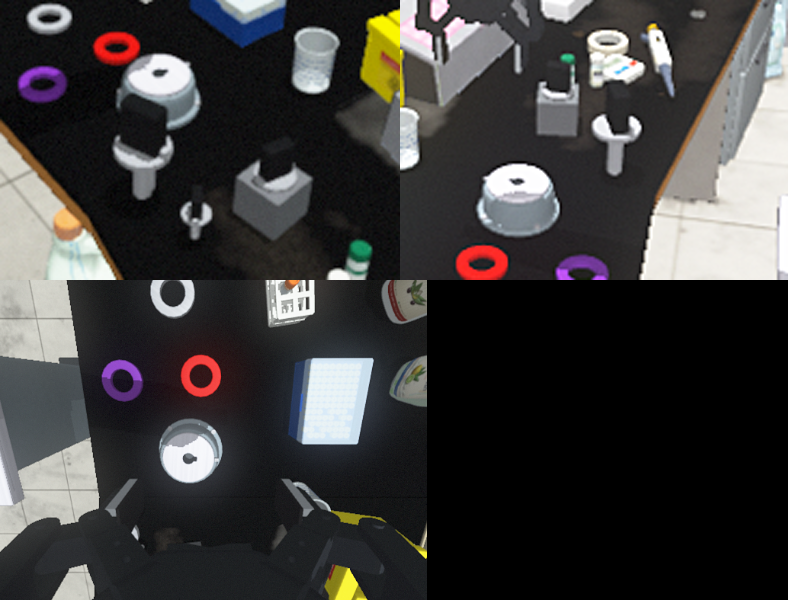

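The wide ring is the one at scene (224,209), since the apparent diameters are 73 and 59 mm, a ratio of 1.23 like 64/52. The spindle in the stand at scene (337,295) is the middle-sized of the three: the one at (270,270) is larger and (297,308) is smaller, both standing free. Next is a wrist view over the rings, plus an enlarged hub crop.

```bash
python3 -m handwheel '[[0,0,0,-2.5,9,0,85],[0,0,0,-2.5,9,0,85],[0,0,0,-2.5,9,0,85],[0,0,0,-2.5,9,0,85],[0,0,0,-2.5,9,0,85],[0,0,0,-2.5,9,0,85],[0,0,0,-2.5,9,0,85],[0,0,0,-2.5,9,0,85],[0,0,0,-2.5,9,0,85]]' 60
python3 - <<'E'
from h import *
s=snap('wrist','wrist1'); o=bot.observe(); print(o['ee_pos'])
w=load('wrist0')['img'][175:285,200:310]
cv2.imwrite('pics/c3.png',np.hstack([cv2.resize(w,(330,330),interpolation=2),cv2.resize(s['img'],(440,330))]))
E
```

```text
t: 0.9
ee_pos: [0.4491, 0.2713, 0.2307]
orientation: [[0.004, -0.001, 1.0], [-1.0, -0.001, 0.004], [0.001, -1.0, -0.001]]
wrist_force: [-0.1, -0.5, 0.5]
opening: 0.994
[0.44961621 0.27012831 0.23085524]
```

View pics/c3.png

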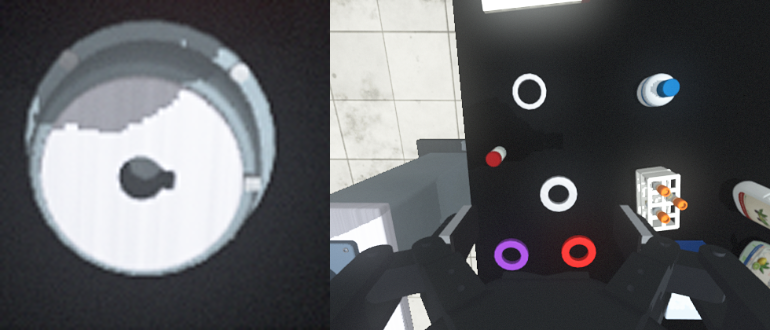

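Left crop: the hub bore at (140,178) with its keyway to the right at (172,181) and the index bump at (252,184), so the keyway points about along world +x. Right: narrow ring (529,91), wide ring (558,194), vial0 (495,157).

```bash
cat >> h.py <<'E'
def ring(s,p,z,thr=110,r=60):
    """circle fits of outer & hole contour near pixel p, on plane z"""
    g=s['img'].max(2); m=(g>thr).astype(np.uint8)
    cs,_=cv2.findContours(m,cv2.RETR_CCOMP,cv2.CHAIN_APPROX_NONE)
    out=[]
    for q in cs:
        if len(q)>20 and cv2.pointPolygonTest(q,p,False)>=0:
            P=np.array([onz(s,*map(float,x[0]),z)[:2] for x in q])
            A=np.c_[2*P,np.ones(len(P))]; c=np.linalg.lstsq(A,(P**2).sum(1),rcond=None)[0]
            R=np.sqrt(c[2]+c[0]**2+c[1]**2); e=cv2.fitEllipse(q)
            out.append((np.round(c[:2],4).tolist(),'d',round(2e3*R,1),'px',np.round(e[0],1).tolist()))
    return out
E
python3 - <<'E'
from h import *
w0,w1,sd,sc=load('wrist0'),load('wrist1'),load('side0'),load('scene0')
for t in(110,160):
  print('wide',ring(w1,(290,247),.01,t),ring(w1,(253,116),.01,t),sep='\n')
print('w0 wide',ring(w0,(227,22),.01))
print('side',ring(sd,(272,284),.01),ring(sd,(275,340),.01))
# plate
for t in(200,225,240): print('plate',ring(w0,(247,234),.05,t))
# dark hole
c=w0['img'][175:285,200:310].max(2)
m=(c<120).astype(np.uint8); n,l,st,ce=cv2.connectedComponentsWithStats(m)
for i in range(1,n):
    if 30<st[i,4]<600: print(st[i],ce[i]+[200,175])
# bump & bore via plane
print('bore',onz(w0,200+137/3,175+178/3,.05),'key',onz(w0,200+172/3,175+181/3,.05),'bump',onz(w0,200+252/3,175+184/3,.048))
for nm,a in (('vial0',(209,200)),('bottle',(425,112))): print(nm,onz(w1,*a,.055))
# vials near stand
for nm,a,b in(('v1',(368,340),(297,170)),('v2',(380,326),(308,160)),('beaker',(357,220),(230,183))): print(nm,tri((sc,*a),(sd,*b)))
E
```

```text
wide
[([0.4723, 0.1925], 'd', np.float64(63.5), 'px', [290.4, 246.5]), ([0.4723, 0.1932], 'd', np.float64(35.1), 'px', [290.4, 246.5])]
[([0.4249, 0.3593], 'd', np.float64(51.0), 'px', [253.3, 116.0]), ([0.4249, 0.3592], 'd', np.float64(36.0), 'px', [253.3, 116.3])]
wide
[([0.4726, 0.1924], 'd', np.float64(62.3), 'px', [290.6, 246.7]), ([0.4725, 0.1924], 'd', np.float64(36.9), 'px', [290.5, 247.0])]
[([0.425, 0.3593], 'd', np.float64(50.0), 'px', [253.4, 116.0]), ([0.425, 0.3593], 'd', np.float64(36.9), 'px', [253.4, 116.2])]
w0 wide []
side [([0.4698, 0.1958], 'd', np.float64(66.0), 'px', [271.5, 283.6]), ([0.4697, 0.1964], 'd', np.float64(32.5), 'px', [271.5, 283.6])] [([0.422, 0.3624], 'd', np.float64(53.4), 'px', [274.5, 340.0]), ([0.4223, 0.3623], 'd', np.float64(33.3), 'px', [274.4, 339.8])]
plate [([0.494, -0.0492], 'd', np.float64(74.7), 'px', [247.8, 236.4]), ([0.4945, -0.0458], 'd', np.float64(20.8), 'px', [247.9, 234.1])]
plate [([0.4942, -0.0491], 'd', np.float64(73.3), 'px', [248.0, 236.3]), ([0.4944, -0.0458], 'd', np.float64(21.5), 'px', [247.8, 234.1])]
plate [([0.4941, -0.0491], 'd', np.float64(72.0), 'px', [247.8, 236.4]), ([0.4946, -0.0459], 'd', np.float64(22.1), 'px', [248.0, 234.1])]
[ 11  13  75  36 544] [247.83272059 197.62316176]
[ 40  54  18  12 129] [247.54263566 235.28682171]
bore [ 0.491602   -0.04605548  0.05      ] key [ 0.50539167 -0.04728879  0.05      ] bump [ 0.53705179 -0.04922119  0.048     ]
vial0 [0.37663979 0.26726088 0.055     ]
bottle [0.60666294 0.36202498 0.055     ]
v1 (array([ 0.50410654, -0.37762113, -0.00967916]), [np.float64(0.019756808961239467), np.float64(0.01975680896123946)])
v2 (array([ 0.48806814, -0.39322194,  0.03969857]), [np.float64(0.003977368745853295), np.float64(0.0039773687458533645)])
beaker (array([ 0.6797851 , -0.13367594,  0.07546276]), [np.float64(0.0004038346618620515), np.float64(0.0004038346618621958)])
```

```bash
python3 -m handwheel '[[0,0,0,0.733,-2.567,0,74],[0,0,0,0.733,-2.567,-1,74],[0,0,0,0.733,-2.567,-2.3,74],[0,0,0,0.733,-2.567,-3.6,74],[0,0,0,0.733,-2.567,-4.9,74],[0,0,0,0.733,-2.567,-6.2,74],[0,0,0,0.733,-2.567,-7.0,74],[0,0,0,0.733,-2.567,-7.5,74],[0,0,0,0.733,-2.567,-7.5,74]]' 60
python3 - <<'E'
from h import *
s=snap('side','side1');sn=snap('scene','scene1'); snap('wrist','wrist2')
a=cv2.resize(s['img'][190:340,200:350],(400,400),interpolation=2);b=cv2.resize(load('wrist2')['img'][60:360,130:430],(400,400),interpolation=2)
cv2.imwrite('pics/c4.png',np.hstack([a,b]))
E
```

```text
t: 1.7
ee_pos: [0.468, 0.19, 0.0013]
orientation: [[-0.003, -0.009, 1.0], [-1.0, -0.003, -0.003], [0.003, -1.0, -0.009]]
wrist_force: [-1.0, -0.9, -0.4]
opening: 0.865
```

View pics/c4.png

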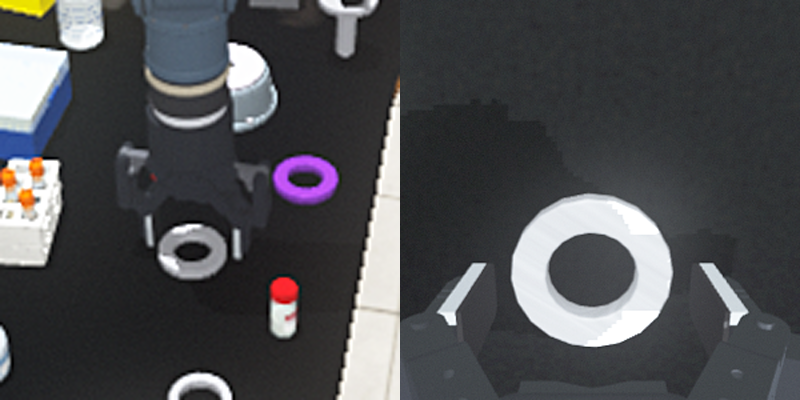

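Left: the fingers straddle the wide ring at (192,250). Right: the ring centre is at (592,268) between the open pads at (465,290) and (722,290), and the pads look slightly behind the ring's centre. Checking that with numbers.

```bash
python3 - <<'E'
from h import *
w=load('wrist2'); o=bot.observe(); print(o['ee_pos'],o['wrist_force'])
print(ring(w,(274,260),.01,110),ring(w,(274,225),.01,110))
T=np.array(o['ee_pos']);R=np.array(o['orientation'])
M=np.array(w['cam_to_world']); print('cam in tool',np.round(R.T@(M[:3,3]-T),4))
M0=np.array(load('wrist1')['cam_to_world'])
for side in(-1,1):
  for dx in(-.011,.011):
    for back in (0,.009):
      p=T+R@np.array([dx,-back,side*.037]); u,v=proj(w,p); print(side,dx,back,'crop px',round(400+(u-130)*4/3),round((v-60)*4/3))
E
```

```text
[0.47311751 0.19214672 0.00744665] [-0.20465902 -0.25361986 -0.01084304]
[([0.4728, 0.1932], 'd', np.float64(64.5), 'px', [273.5, 262.4]), ([0.4727, 0.1949], 'd', np.float64(32.9), 'px', [273.3, 262.0])] [([0.4728, 0.1932], 'd', np.float64(64.5), 'px', [273.5, 262.4])]
cam in tool [-0.0682 -0.1424  0.0006]
-1 -0.011 0 crop px 498 248
-1 -0.011 0.009 crop px 493 257
-1 0.011 0 crop px 502 298
-1 0.011 0.009 crop px 497 310
1 -0.011 0 crop px 686 248
1 -0.011 0.009 crop px 691 258
1 0.011 0 crop px 682 299
1 0.011 0.009 crop px 687 310
```

```bash
python3 -m handwheel '[[0,0,0,0,0.05,-0.2,70],[0,0,0,0,0.05,-0.3,68],[0,0,0,0,0.05,-0.3,68],[0,0,0,0,0.05,-0.3,68]]'; python3 -m handwheel '[[0,0,0,0,0,0,62],[0,0,0,0,0,0,60],[0,0,0,0,0,0,58],[0,0,0,0,0,0,56],[0,0,0,0,0,0,56],[0,0,0,0,0,0,56]]' 60
python3 - <<'E'
from h import *
s=snap('wrist','wrist3');o=bot.observe(); print(o['ee_pos'],o['wrist_force'],o['opening']*85.4); print(ring(s,(274,225),.01))
E
```

```text
t: 2.18
ee_pos: [0.4748, 0.195, 0.0024]
orientation: [[0.0, 0.006, 1.0], [-1.0, 0.001, 0.0], [-0.001, -1.0, 0.006]]
wrist_force: [-3.9, -1.8, 15.1]
opening: 0.798
t: 2.68
ee_pos: [0.4741, 0.1957, 0.0056]
orientation: [[0.001, 0.005, 1.0], [-1.0, 0.002, 0.001], [-0.002, -1.0, 0.005]]
wrist_force: [-11.0, -3.6, 30.5]
opening: 0.658
[0.47404138 0.19573508 0.00561761] [-10.77967863  -2.43934919  31.23234788] 56.0377632213677
[([0.4704, 0.1926], 'd', np.float64(65.3), 'px', [265.6, 270.9])]
```

```bash
cp h.py /tmp/; python3 - <<'E'
from h import *
s=load('wrist3'); sd=snap('side','side2'); 
cv2.imwrite('pics/c5.png',np.hstack([cv2.resize(s['img'][60:360,130:430],(400,400),interpolation=2),cv2.resize(sd['img'][220:330,220:330],(400,400),interpolation=2)]))
E
```

```text
(no output)
```

View pics/c5.png

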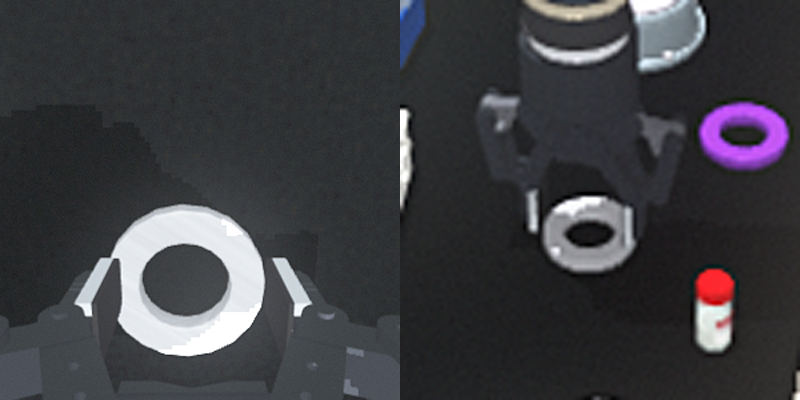

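The left pad has ridden onto the ring's rim and the right pad has a gap. I'm lifting, reopening and recentring.

```bash
python3 -m handwheel '[[0,0,0,0,0,0.2,62],[0,0,0,0,0,0.6,80],[0,0,0,0,0,0.6,80],[0,0,0,0,0,0.6,80],[0,0,0,0,0,0.6,80],[0,0,0,0,0,0.6,80]]' 60 | tail -3
python3 - <<'E'
from h import *
s=snap('wrist','wrist4');o=bot.observe(); print(o['ee_pos'],o['wrist_force'],o['opening']*85.4); print(ring(s,(274,225),.01),ring(s,(274,265),.01))
T=np.array(o['ee_pos']);R=np.array(o['orientation'])
# bright finger-edge bits, for the fingers' own midline
g=s['img'].max(2);m=(g>150).astype(np.uint8);n,l,st,ce=cv2.connectedComponentsWithStats(m)
for i in range(1,n):
    if st[i,4]>60 and st[i,1]>150: print(st[i],ce[i])
E
```

```text
orientation: [[-0.0, -0.001, 1.0], [-1.0, -0.0, -0.0], [0.0, -1.0, -0.001]]
wrist_force: [0.1, -0.5, -0.2]
opening: 0.94
[0.47123565 0.19424923 0.01430783] [ 0.35573391 -0.14663411  1.40256605] 80.22999851550416
[([0.4724, 0.1932], 'd', np.float64(64.2), 'px', [273.5, 260.7])] [([0.4724, 0.1932], 'd', np.float64(64.2), 'px', [273.5, 260.7]), ([0.4724, 0.1948], 'd', np.float64(33.0), 'px', [273.5, 260.2])]
[ 502  180   58  190 8681] [534.49441309 268.26149061]
[ 217  207  114  108 7089] [273.71561574 261.08040626]
[   0  215   32  147 2320] [  9.89913793 303.32758621]
[148 259  39  48 553] [165.59674503 282.10307414]
[363 259  39  48 559] [383.02862254 282.0822898 ]
[ 99 387  38  33 731] [119.0998632 405.7004104]
```

```bash
python3 -m handwheel '[[0,0,0,0,0,-0.3,80],[0,0,0,0,0,-0.6,80],[0,0,0,0,0,-0.6,80],[0,0,0,0,0,-0.6,80],[0,0,0,0,0,-0.6,80]]';  python3 -m handwheel '[[0,0,0,0,0,0,72],[0,0,0,0,0,0,68],[0,0,0,0,0,0,64],[0,0,0,0,0,0,60],[0,0,0,0,0,0,60],[0,0,0,0,0,0,60]]' 60
```

```text
t: 3.75
ee_pos: [0.4714, 0.1943, -0.0034]
orientation: [[-0.0, -0.001, 1.0], [-1.0, -0.0, -0.0], [0.0, -1.0, -0.001]]
wrist_force: [-0.1, 0.3, -0.9]
opening: 0.939
t: 4.25
ee_pos: [0.4723, 0.1946, -0.0011]
orientation: [[-0.0, 0.001, 1.0], [-1.0, 0.0, -0.0], [-0.0, -1.0, 0.001]]
wrist_force: [-2.6, -0.7, 6.5]
opening: 0.715
```

```bash
python3 -m handwheel '[[0,0,0,0,0,0,50],[0,0,0,0,0,0,50],[0,0,0,0,0,0,50]]' 60;  python3 -m handwheel '[[0,0,0,0,0,0.4,50],[0,0,0,0,0,1,50],[0,0,0,0,0,1,50],[0,0,0,0,0,1,50]]' 60
python3 - <<'E'
from h import *
s=snap('wrist','wrist5');o=bot.observe(); print(o['ee_pos'],o['wrist_force'],o['opening']*85.4); print(ring(s,(274,225),.04),ring(s,(274,265),.04))
cv2.imwrite('pics/c6.png',np.hstack([cv2.resize(s['img'][60:360,130:430],(400,400),interpolation=2),cv2.resize(snap('side','side3')['img'][220:330,220:330],(400,400),interpolation=2)]))
E
```

```text
t: 4.5
ee_pos: [0.4724, 0.1946, -0.001]
orientation: [[-0.0, 0.001, 1.0], [-1.0, 0.0, -0.0], [-0.0, -1.0, 0.001]]
wrist_force: [-3.8, -1.7, 6.8]
opening: 0.709
t: 4.83
ee_pos: [0.4736, 0.1949, 0.0289]
orientation: [[0.0, 0.004, 1.0], [-1.0, 0.001, 0.0], [-0.001, -1.0, 0.004]]
wrist_force: [0.9, -0.1, -0.9]
opening: 0.71
[0.47258816 0.19461594 0.02773473] [ 0.99028674  0.22968559 -1.49781216] 60.833632490800134
[([0.4751, 0.1937], 'd', np.float64(63.9), 'px', [274.3, 273.5])] [([0.4751, 0.1937], 'd', np.float64(63.9), 'px', [274.3, 273.5]), ([0.475, 0.1956], 'd', np.float64(32.6), 'px', [274.1, 272.9])]
```

View pics/c6.png

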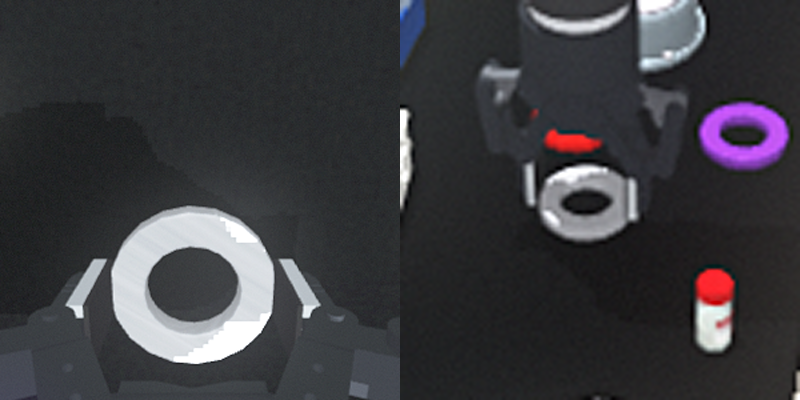

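The wide ring is held and lifted level (crop centre (192,285) between the pads). Next is a wrist view of the hub and stand with the disc in hand.

```bash
python3 -m handwheel '[[0,0,0,0,0,1,50],[0,0,0,0,0,2.2,50],[0,0,0,0,-0.6,3.4,50],[0,0,0,0.1,-1.5,4.4,50],[0,0,0,0.2,-2.8,5,50],[0,0,0,0.3,-4.1,5,50],[0,0,0,0.4,-5.4,5,50],[0,0,0,0.5,-6.7,5,50],[0,0,0,0.6,-8,5,50],[0,0,0,0.667,-9.3,5,50]]' 80 | head -2;  python3 -m handwheel '[[0,0,0,0,-1.3,0,50],[0,0,0,0,-2.52,0,50],[0,0,0,0,-2.52,0,50],[0,0,0,0,-2.52,0,50],[0,0,0,0,-2.52,0,50]]'
python3 - <<'E'
from h import *
s=snap('wrist','wrist6');o=bot.observe(); print(o['ee_pos'],o['wrist_force'],o['opening']*85.4)
E
```

```text
t: 5.77
ee_pos: [0.4913, -0.0862, 0.1761]
t: 6.18
ee_pos: [0.4913, -0.1597, 0.1761]
orientation: [[-0.001, -0.002, 1.0], [-1.0, 0.002, -0.001], [-0.002, -1.0, -0.002]]
wrist_force: [-0.5, -0.5, -0.2]
opening: 0.698
[ 0.49157294 -0.15907677  0.17644264] [ 0.12690252  0.15876049 -0.48573242] 60.06571418315792
```

View pics/wrist6.png

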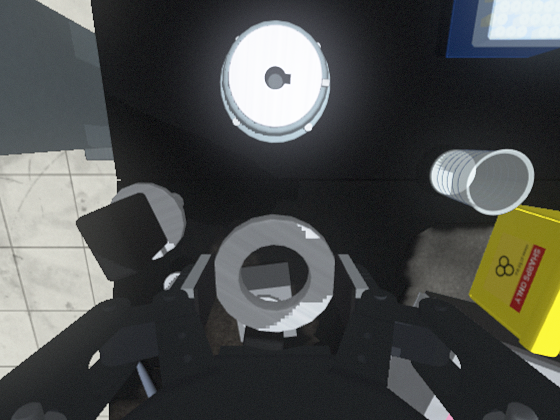

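Hub bore at (275,77), keyway at (289,78) and index bump at (326,82). The held disc is at (275,275), and the big spindle at left (125,235) is well clear.

```bash
python3 - <<'E'
from h import *
for tag,box,p in(('wrist6',(255,60,305,95),(275,77)),('wrist0',(230,220,268,250),(247,235))):
    s=load(tag); x0,y0,x1,y1=box; g=s['img'].max(2)
    m=np.zeros_like(g); m[y0:y1,x0:x1]=(g[y0:y1,x0:x1]<150)
    cs,_=cv2.findContours(m,cv2.RETR_EXTERNAL,cv2.CHAIN_APPROX_NONE); q=max(cs,key=cv2.contourArea)
    P=np.array([onz(s,*map(float,x[0]),.05)[:2] for x in q])
    # robust circle: drop keyway side
    c=np.median(P,0); 
    k=np.ones(len(P),bool)
    for _ in range(8):
        A=np.c_[2*P[k],np.ones(k.sum())]; w=np.linalg.lstsq(A,(P[k]**2).sum(1),rcond=None)[0]; c=w[:2]; R=np.sqrt(w[2]+c@c)
        d=np.hypot(*(P-c).T); k=d<R+.0012
    far=P[d>R+.002]; f=far.mean(0) if len(far) else c
    print(tag,'bore',c.round(4),'d',round(2e3*R,1),'key dir',np.degrees(np.arctan2(*(f-c)[::-1])).round(1),'reach',d.max().round(4), ring(s,(p[0],p[1]+18),.05,200))
s=load('wrist6'); b=onz(s,326,82,.048); print('bump',b)
sc,sd=load('scene0'),load('side0')
for n,s,b in(('sc',sc,(265,225,300,255)),('sd',sd,(270,205,302,225))):
    x0,y0,x1,y1=b; g=s['img'].max(2); m=np.zeros_like(g); m[y0:y1,x0:x1]=(g[y0:y1,x0:x1]<120)
    k,l,st,ce=cv2.connectedComponentsWithStats(m); print(n,[(st[i].tolist(),ce[i].round(1).tolist(),onz(s,*ce[i],.05).round(4).tolist()) for i in range(1,k) if st[i,4]>8])
print(ring(load('wrist6'),(275,235),.18,90))
E
```

```text
wrist6 bore [ 0.493  -0.0476] d 12.5 key dir 66.9 reach 0.013 [([0.494, -0.046], 'd', np.float64(83.5), 'px', [276.1, 76.7])]
wrist0 bore [ 0.4929 -0.0457] d 16.3 key dir -2.6 reach 0.0126 [([0.494, -0.0492], 'd', np.float64(74.7), 'px', [247.8, 236.4])]
bump [ 0.53713683 -0.04790919  0.048     ]
sc [([265, 225, 35, 22, 180], [288.9, 229.9], [0.5293, -0.0381, 0.05]), ([277, 235, 7, 3, 18], [279.6, 235.9], [0.4945, -0.0437, 0.05]), ([290, 245, 7, 10, 39], [293.5, 250.8], [0.4874, -0.1101, 0.05]), ([265, 246, 20, 9, 104], [272.0, 251.4], [0.443, -0.081, 0.05])]
sd [([270, 205, 32, 14, 115], [288.3, 207.5], [0.4863, -0.0781, 0.05]), ([281, 213, 6, 3, 12], [283.8, 213.8], [0.4924, -0.0451, 0.05])]
[([0.4923, -0.166], 'd', np.float64(68.1), 'px', [273.8, 275.2])]
```

```bash
python3 -m handwheel '[[0,0,0,0.05,1.3,0,50],[0,0,0,0.05,2.6,0,50],[0,0,0,0.05,3.79,0,50],[0,0,0,0.05,3.79,-1,50],[0,0,0,0.05,3.79,-2.2,50],[0,0,0,0.05,3.79,-3.2,50],[0,0,0,0.05,3.79,-3.9,50],[0,0,0,0.05,3.79,-4.0,50],[0,0,0,0.05,3.79,-4.0,50]]'; python3 -m handwheel '[[0,0,0,0,0,-0.1,50],[0,0,0,0,0,-0.2,50],[0,0,0,0,0,-0.2,50]]'
python3 -c "
from h import *
s=snap('wrist','wrist7');o=bot.observe();print(o['ee_pos'],o['wrist_force']);print(ring(s,(274,225),.06,110))"
```

```text
t: 6.98
ee_pos: [0.4914, -0.0445, 0.0554]
orientation: [[0.003, -0.005, 1.0], [-1.0, 0.001, 0.003], [-0.001, -1.0, -0.005]]
wrist_force: [-0.1, 0.1, -0.7]
opening: 0.697
t: 7.23
ee_pos: [0.4948, -0.0465, 0.0528]
orientation: [[0.0, 0.003, 1.0], [-1.0, -0.001, 0.0], [0.001, -1.0, 0.003]]
wrist_force: [-0.2, 0.1, -0.7]
opening: 0.697
[ 0.49460785 -0.04659347  0.05276421] [-0.18693757  0.12000993 -0.90031754]
[([0.4953, -0.0345], 'd', np.float64(87.8), 'px', [271.6, 242.7])]
```

```bash
python3 -m handwheel '[[0,0,0,-0.03,0,-0.05,50],[0,0,0,-0.03,0,-0.1,50],[0,0,0,-0.03,0,-0.1,50]]'; python3 -m handwheel '[[0,0,0,0,0,-0.03,50],[0,0,0,0,0,-0.03,50]]'; python3 -c "
from h import *
s=snap('wrist','wrist8');d=snap('side','side4')
cv2.imwrite('pics/c7.png',np.hstack([cv2.resize(s['img'][60:360,130:430],(400,400),interpolation=2),cv2.resize(d['img'][160:270,230:340],(400,400),interpolation=2)]))"
```

```text
t: 7.53
ee_pos: [0.4933, -0.0467, 0.0494]
orientation: [[-0.0, 0.002, 1.0], [-1.0, -0.0, -0.0], [0.0, -1.0, 0.002]]
wrist_force: [-0.6, -0.1, 2.7]
opening: 0.702
t: 7.7
ee_pos: [0.4933, -0.0467, 0.0493]
orientation: [[-0.0, 0.002, 1.0], [-1.0, -0.001, -0.0], [0.001, -1.0, 0.002]]
wrist_force: [-2.8, 0.4, 7.0]
opening: 0.698
```

View pics/c7.png

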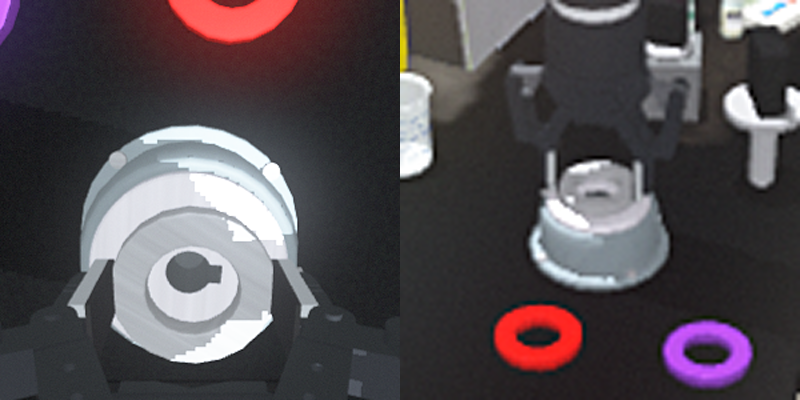

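Left crop: the disc sits on the plate, with the bore visible through its hole at about (186,270) and the hole centred at about (193,285). Computing the offset on the correct planes.

```bash
python3 - <<'E'
from h import *
s=load('wrist8'); g=s['img'].max(2)
def fit(P):
    A=np.c_[2*P,np.ones(len(P))]; w=np.linalg.lstsq(A,(P**2).sum(1),rcond=None)[0]; return w[:2].round(4),round(2e3*np.sqrt(w[2]+w[:2]@w[:2]),1)
W=lambda pts,z:np.array([onz(s,130+a*.75,60+b*.75,z)[:2] for a,b in pts])
# edges read off the crop (4x/3): bore rim without the keyway; hole top rim; outer top rim; 
x0,y0,x1,y1=250,244,285,285
m=np.zeros_like(g); m[y0:y1,x0:x1]=(g[y0:y1,x0:x1]<130); n,l,st,ce=cv2.connectedComponentsWithStats(m); 
for i in range(1,n):
    if st[i,4]>100: print(st[i],ce[i])
i=max(range(1,n),key=lambda i:st[i,4]); cs,_=cv2.findContours((l==i).astype(np.uint8),0,1); q=cs[0][:,0].astype(float)
k=(q[:,0]<np.mean(q[:,0])+3); P=np.array([onz(s,*x,.05)[:2] for x in q]); print('bore',fit(P[k]), 'keydir')
c=fit(P[k])[0]; f=P[np.hypot(*(P-c).T)>.0108]; print(np.degrees(np.arctan2(*(f.mean(0)-c)[::-1])),len(f))
print('hole top',fit(W([(147,285),(193,245),(240,283),(165,258),(225,260)],.06)))
print('outer',fit(W([(113,285),(193,207),(273,280),(135,233),(250,230),(193,363),(130,340)],.06)))
print(bot.observe()['ee_pos'])
E
```

```text
[255 249  30  30 759] [270.16205534 263.68115942]
bore (array([ 0.4927, -0.0456]), np.float64(17.1)) keydir
nan 0
hole top (array([ 0.4952, -0.0485]), np.float64(35.2))
outer (array([ 0.4949, -0.0488]), np.float64(63.8))
[ 0.49331085 -0.04673034  0.04934475]<stdin>:13: RuntimeWarning: Mean of empty slice.
  ret = um.true_divide(
```

Ring minus bore is (+2.3, -3.0) mm. Correcting before release.

```bash
python3 -m handwheel '[[0,0,0,0,0,0.1,50],[0,0,0,-0.077,0.1,0.1,50],[0,0,0,-0.077,0.1,0.1,50],[0,0,0,-0.077,0.1,0.03,50],[0,0,0,-0.077,0.1,0.03,50]]'; python3 - <<'E'
from h import *
s=snap('wrist','wrist9'); g=cv2.resize(s['img'][200:330,190:360],(680,520),interpolation=cv2.INTER_CUBIC); cv2.imwrite('pics/c8.png',g)
E
```

```text
t: 8.22
ee_pos: [0.49, -0.0431, 0.0493]
orientation: [[0.0, -0.0, 1.0], [-1.0, 0.0, 0.0], [-0.0, -1.0, -0.0]]
wrist_force: [-3.9, 0.0, 6.5]
opening: 0.7
```

View pics/c8.png

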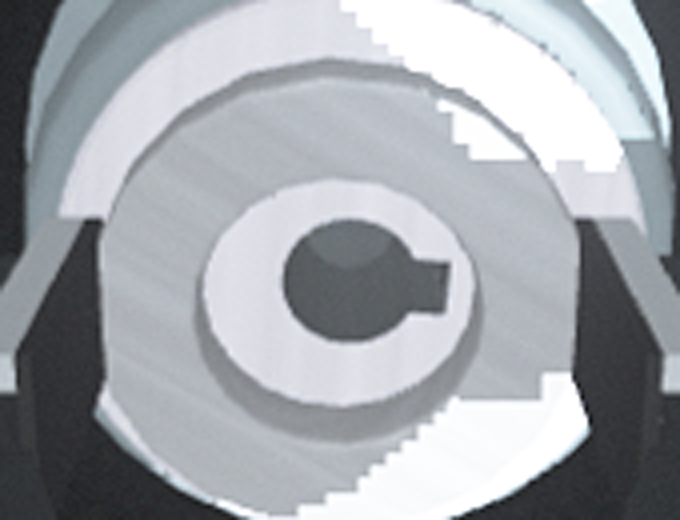

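The bore is centred at about (350,281), the keyway end at (447,287), the hole's top rim spans x 195–483 and y 180–440, and the hole's lower rim bottom is at (338,408).

```bash
cat >> h.py <<'E'
def fit(P):
    A=np.c_[2*P,np.ones(len(P))]; w=np.linalg.lstsq(A,(P**2).sum(1),rcond=None)[0]; return w[:2].round(4),round(2e3*np.sqrt(w[2]+w[:2]@w[:2]),1)
E
python3 - <<'E'
from h import *
s=load('wrist9')
W=lambda pts,z:np.array([onz(s,190+a/4,200+b/4,z)[:2] for a,b in pts])
print('bore',fit(W([(283,281),(350,219),(350,342),(300,240),(300,322),(400,240),(397,320)],.05)))
print('key',W([(448,261),(445,313)],.05))
print('hole top',fit(W([(195,310),(340,180),(483,305),(340,440),(240,205),(440,205)],.06)))
print('hole low',fit(W([(203,290),(230,355),(340,408),(445,355),(473,290)],.05)))
print('plate',fit(W([(60,217),(140,105),(620,150),(640,215),(340,0)],.05)))
print(bot.observe()['ee_pos'])
E
```

```text
bore (array([ 0.4931, -0.0458]), np.float64(18.1))
key [[ 0.5064723  -0.0427894 ]
 [ 0.50626927 -0.05054587]]
hole top (array([ 0.4918, -0.045 ]), np.float64(37.1))
hole low (array([ 0.4916, -0.0468]), np.float64(36.5))
plate (array([ 0.4939, -0.0474]), np.float64(80.0))
[ 0.4900721  -0.04314208  0.04937542]
```

```bash
python3 -m handwheel '[[0,0,0,0,0,0.07,50],[0,0,0,0.045,0,0.07,50],[0,0,0,0.045,0,0.07,50],[0,0,0,0.045,0,0,50],[0,0,0,0.045,0,0,50]]'; python3 -m handwheel '[[0,0,0,0,0,0,64],[0,0,0,0,0,0,72],[0,0,0,0,0,0,76],[0,0,0,0,0,0.2,76],[0,0,0,0,0,1,78],[0,0,0,0,0,2,80],[0,0,0,0,0,3,80],[0,0,0,0,0,3,80]]'; python3 - <<'E'
from h import *
s=snap('wrist','wrist10'); print(bot.observe()['ee_pos']); 
for t in (110,140,170,200,230): print(t,ring(s,(274,250),.06,t))
E
```

```text
t: 8.68
ee_pos: [0.4919, -0.0435, 0.0494]
orientation: [[0.0, 0.001, 1.0], [-1.0, -0.0, 0.0], [0.0, -1.0, 0.001]]
wrist_force: [-2.7, 0.5, 6.2]
opening: 0.703
t: 9.35
ee_pos: [0.4957, -0.0443, 0.1456]
orientation: [[-0.0, 0.012, 1.0], [-1.0, -0.003, 0.0], [0.003, -1.0, 0.012]]
wrist_force: [1.2, 0.0, -0.4]
opening: 0.939
[ 0.49468617 -0.04412728  0.14299057]
110 [([0.4947, -0.0363], 'd', np.float64(88.7), 'px', [269.6, 207.6])]
140 [([0.4944, -0.041], 'd', np.float64(80.2), 'px', [269.9, 213.6])]
170 [([0.4944, -0.0411], 'd', np.float64(78.6), 'px', [269.8, 213.9])]
200 [([0.4987, -0.0579], 'd', np.float64(48.1), 'px', [280.1, 244.5])]
230 []
```

```bash
python3 -m handwheel '[[0,0,0,-0.2,1.3,0.7,76],[0,0,0,-0.4,2.6,0.7,76],[0,0,0,-0.65,3.9,0.7,76],[0,0,0,-0.9,5.2,0.7,76],[0,0,0,-1.1,6.5,0.7,76],[0,0,0,-1.3,7.8,0.7,76],[0,0,0,-1.5,9.1,0.7,76],[0,0,0,-1.7,10.4,0.7,76],[0,0,0,-1.9,11.7,0.7,76],[0,0,0,-2.25,13,0.7,76]]'|head -2; python3 -m handwheel '[[0,0,0,0,0.48,-1,76],[0,0,0,0,0.48,-1.97,76],[0,0,0,0,0.48,-1.97,76],[0,0,0,0,0.48,-1.97,76],[0,0,0,0,0.48,-1.97,76]]'; python3 - <<'E'
from h import *
s=snap('wrist','wrist11'); print(bot.observe()['ee_pos']); 
print(ring(s,(274,225),.01,150),ring(s,proj(s,[.4235,.3800,.01]),.01,150))
g=s['img'].max(2);m=(g>150).astype(np.uint8);n,l,st,ce=cv2.connectedComponentsWithStats(m)
for i in range(1,n):
    if st[i,4]>60 and st[i,1]>150: print(st[i],ce[i])
E
```

```text
t: 10.23
ee_pos: [0.4235, 0.3482, 0.1582]
t: 10.65
ee_pos: [0.4243, 0.3605, 0.1007]
orientation: [[-0.001, -0.0, 1.0], [-1.0, -0.0, -0.001], [0.0, -1.0, -0.0]]
wrist_force: [0.9, -0.4, -0.5]
opening: 0.885
[0.4252371  0.36087961 0.10195624]
[] []
[  71  155   78   78 3952] [108.37246964 184.22444332]
[   0  156   83   77 3843] [ 44.40489201 196.54306531]
[ 495  199   57   53 1152] [517.6171875  222.02864583]
[263 227  38  20 280] [282.88571429 239.14285714]
[  0 236  10  21  81] [  4.01234568 244.56790123]
[  8 236  33  26 532] [ 22.80451128 245.33646617]
[ 46 236  14  17 103] [ 52.82524272 244.89320388]
[ 70 236  15  10  79] [ 78.67088608 240.32911392]
[ 86 236  17  11 111] [ 92.67567568 239.6036036 ]
[ 16 258  42  24 480] [ 34.5375     268.96041667]
[197 341  23  18 286] [208.02097902 348.64335664]
[119 384  22  33 299] [130.4180602 402.0735786]
```

```bash
python3 - <<'E'
from h import *
s=load('wrist11'); print(proj(s,[.4240,.36,.01]))
for t in (60,80,100,120): print(t,ring(s,(274,260),.01,t),ring(s,(274,240),.01,t), s['img'].max(2)[190:300:8,274].tolist())
E
```

```text
(np.float64(272.2171593363519), np.float64(218.7661042498975))
60 [] [([0.4252, 0.3599], 'd', np.float64(51.2), 'px', [273.7, 218.0])] [117, 78, 18, 15, 22, 12, 76, 169, 19, 19, 14, 19, 18, 19]
80 [] [([0.4252, 0.3598], 'd', np.float64(50.6), 'px', [273.6, 218.2])] [117, 78, 18, 15, 22, 12, 76, 169, 19, 19, 14, 19, 18, 19]
100 [] [([0.4299, 0.348], 'd', np.float64(27.5), 'px', [282.1, 237.8])] [117, 78, 18, 15, 22, 12, 76, 169, 19, 19, 14, 19, 18, 19]
120 [] [([0.43, 0.3482], 'd', np.float64(27.3), 'px', [282.4, 237.7])] [117, 78, 18, 15, 22, 12, 76, 169, 19, 19, 14, 19, 18, 19]
```

```bash
python3 -m handwheel '[[0,0,0,0,0.03,-1,74],[0,0,0,0,0.03,-2.2,72],[0,0,0,0,0.03,-3,72],[0,0,0,0,0.03,-3.2,72],[0,0,0,0,0.03,-3.36,72],[0,0,0,0,0.03,-3.36,72],[0,0,0,0,0.03,-3.36,72]]'; python3 -m handwheel '[[0,0,0,0,0,0,62],[0,0,0,0,0,0,56],[0,0,0,0,0,0,50],[0,0,0,0,0,0,44],[0,0,0,0,0,0,40],[0,0,0,0,0,0,40],[0,0,0,0,0,0,40]]' 60;python3 -m handwheel '[[0,0,0,0,0,0.4,40],[0,0,0,0,0,1,40],[0,0,0,0,0,1,40],[0,0,0,0,0,1,40]]' 60; python3 - <<'E'
from h import *
s=snap('wrist','wrist12'); o=bot.observe();print(o['ee_pos'],o['wrist_force'],o['opening']*85.4)
T=o['ee_pos']
for t in (60,80,100): print(t,[ring(s,(274,v),T[2]+.011,t) for v in (235,295)])
E
```

```text
t: 11.28
ee_pos: [0.4261, 0.3628, 0.0021]
orientation: [[-0.001, 0.004, 1.0], [-1.0, 0.002, -0.001], [-0.002, -1.0, 0.004]]
wrist_force: [-1.1, 0.3, 1.3]
opening: 0.841
t: 11.87
ee_pos: [0.4254, 0.3628, 0.0024]
orientation: [[0.0, 0.003, 1.0], [-1.0, 0.002, 0.0], [-0.002, -1.0, 0.003]]
wrist_force: [-2.2, -0.4, 7.5]
opening: 0.564
t: 12.2
ee_pos: [0.4256, 0.3629, 0.0313]
orientation: [[0.0, 0.004, 1.0], [-1.0, 0.002, 0.0], [-0.002, -1.0, 0.004]]
wrist_force: [-0.3, 0.4, -0.8]
opening: 0.565
[0.42467405 0.36225921 0.0299978 ] [-0.66537942 -0.10574349 -1.11725967] 48.516207008928504
60 [[([0.4271, 0.3616], 'd', np.float64(50.8), 'px', [274.3, 273.7])], [([0.4271, 0.3616], 'd', np.float64(50.8), 'px', [274.3, 273.7]), ([0.4271, 0.3631], 'd', np.float64(32.5), 'px', [274.3, 272.4])]]
80 [[([0.4272, 0.3607], 'd', np.float64(49.5), 'px', [274.4, 275.4])], [([0.4272, 0.3607], 'd', np.float64(49.5), 'px', [274.4, 275.4]), ([0.427, 0.361], 'd', np.float64(36.1), 'px', [274.2, 275.8])]]
100 [[([0.4274, 0.3699], 'd', np.float64(29.1), 'px', [276.0, 250.5])], []]
```

```bash
python3 -m handwheel '[[0,0,0,0,0,1.2,40],[0,0,0,0,0,2.4,40],[0,0,0,0.2,-1,3.3,40],[0,0,0,0.4,-2.2,3.8,40],[0,0,0,0.6,-3.5,4.2,40],[0,0,0,0.8,-4.8,4.2,40],[0,0,0,1,-6.1,4.2,40],[0,0,0,1.2,-7.4,4.2,40],[0,0,0,1.5,-8.7,4.2,40],[0,0,0,1.7,-10,4.2,40]]' 80 |head -2; python3 -m handwheel '[[0,0,0,0.2,-1.3,0,40],[0,0,0,0.4,-2.5,0,40],[0,0,0,0.553,-3.51,0,40],[0,0,0,0.553,-3.51,-0.5,40],[0,0,0,0.553,-3.51,-1.6,40],[0,0,0,0.553,-3.51,-2.5,40],[0,0,0,0.553,-3.51,-2.95,40],[0,0,0,0.553,-3.51,-2.95,40],[0,0,0,0.553,-3.51,-2.95,40]]'; python3 - <<'E'
from h import *
s=snap('wrist','wrist13'); o=bot.observe();print(o['ee_pos'],o['wrist_force'],o['opening']*85.4)
E
```

```text
t: 13.08
ee_pos: [0.4747, 0.06, 0.1542]
t: 13.83
ee_pos: [0.4902, -0.0432, 0.0651]
orientation: [[-0.0, -0.004, 1.0], [-1.0, 0.001, -0.0], [-0.001, -1.0, -0.004]]
wrist_force: [0.3, -0.3, -0.7]
opening: 0.554
[ 0.49127299 -0.04336744  0.06637707] [ 0.3699814   0.85768007 -0.16794632] 46.9802165396615
```

```bash
python3 -m handwheel '[[0,0,0,0,0,-0.1,40],[0,0,0,0,0,-0.14,40],[0,0,0,0,0,-0.14,40]]'; python3 -m handwheel '[[0,0,0,0,0,-0.03,40],[0,0,0,0,0,-0.03,40]]';  python3 - <<'E'
from h import *
s=snap('wrist','wrist14'); o=bot.observe();print(o['ee_pos'],o['wrist_force'])
g=s['img'].max(2)
for n,p in(('bore',[.4931,-.0458,.05]),('hole',[.4931,-.0458,.07])): print(n,proj(s,p))
print('row264',list(zip(range(225,325),g[266,225:325].tolist())))
print('col270',g[200:330,268].tolist())
E
```

```text
t: 14.13
ee_pos: [0.4921, -0.0434, 0.0631]
orientation: [[0.0, 0.001, 1.0], [-1.0, -0.0, 0.0], [0.0, -1.0, 0.001]]
wrist_force: [-0.2, 0.4, -1.1]
opening: 0.553
t: 14.3
ee_pos: [0.4919, -0.0434, 0.0621]
orientation: [[0.0, 0.001, 1.0], [-1.0, -0.0, 0.0], [0.0, -1.0, 0.001]]
wrist_force: [-0.5, -0.8, -0.6]
opening: 0.552
[ 0.49189718 -0.04342058  0.06206109] [ 0.52192684  0.08463316 -1.14988699]
bore (np.float64(273.7306636248839), np.float64(259.9497567929551))
hole (np.float64(273.6644685881326), np.float64(276.1758848437311))
row264 [(225, 60), (226, 55), (227, 108), (228, 182), (229, 179), (230, 179), (231, 173), (232, 173), (233, 173), (234, 173), (235, 176), (236, 182), (237, 179), (238, 182), (239, 182), (240, 180), (241, 174), (242, 159), (243, 157), (244, 216), (245, 230), (246, 226), (247, 225), (248, 226), (249, 223), (250, 223), (251, 224), (252, 222), (253, 222), (254, 220), (255, 218), (256, 221), (257, 223), (258, 224), (259, 206), (260, 108), (261, 83), (262, 85), (263, 90), (264, 89), (265, 87), (266, 88), (267, 87), (268, 91), (269, 90), (270, 95), (271, 92), (272, 9
[... 541 characters left out ...]
183), (320, 184), (321, 159), (322, 64), (323, 64), (324, 64)]
col270 [227, 226, 226, 225, 225, 226, 227, 228, 204, 155, 151, 156, 171, 198, 205, 200, 191, 190, 189, 187, 188, 185, 189, 188, 189, 187, 187, 185, 185, 184, 169, 149, 144, 147, 150, 154, 167, 189, 194, 190, 188, 185, 182, 183, 182, 181, 180, 180, 181, 171, 139, 107, 110, 110, 112, 110, 100, 93, 94, 92, 91, 94, 93, 89, 94, 92, 91, 89, 89, 90, 93, 86, 80, 161, 223, 222, 220, 221, 220, 218, 220, 221, 219, 218, 219, 222, 221, 222, 197, 147, 139, 147, 151, 143, 145, 151, 164, 186, 193, 183, 180, 181, 187, 167, 133, 136, 141, 143, 141, 141, 146, 148, 153, 171, 189, 186, 184, 181, 182, 179, 180, 180, 178, 179, 167, 121, 37, 43, 43, 42]
```

```bash
python3 - <<'E'
from h import *
s=load('wrist14')
Y=lambda v,z:round(1e3*onz(s,268,v,z)[1],2)
dx=onz(s,268,266,.05)[0]-onz(s,274.5,266,.05)[0]; ch=lambda r:np.sqrt(r*r-(dx*1e3)**2)
print('bore c',Y(272.6,.05)+ch(9.2))
print('wide c: low hole rim',Y(287.8,.05)+ch(18),' top hole rim',Y(296.5,.06)+ch(18),' outer far top',Y(212.8,.06)-ch(32),'outer far low',Y(208,.05)-ch(32))
for gap in(0,.001): print('narrow c: low',Y(303.3,.06+gap)+ch(18),'top rim',Y(312.8,.07+gap)+ch(18),'far hole',Y(249.5,.07+gap)-ch(18),'outer far',Y(236.5,.07+gap)-ch(26),'outer far low',Y(229.8,.06+gap)-ch(26),'outer near',Y(324.5,.07+gap)+ch(26))
E
```

```text
bore c -45.560587164208485
wide c: low hole rim -46.400029243460594  top hole rim -46.190029243460586  outer far top -46.29116729388317 outer far low -46.26116729388317
narrow c: low -50.57002924346058 top rim -49.97002924346059 far hole -48.54997075653941 outer far -49.72783566352176 outer far low -49.58783566352176 outer near -49.162164336478234
narrow c: low -49.93002924346058 top rim -49.29002924346058 far hole -48.12997075653941 outer far -49.36783566352176 outer far low -49.24783566352176 outer near -48.42216433647824
```

Bore y is -45.6 mm and the wide disc is at -46.3, which is good. The narrow disc is at about -49.2 and x is aligned within 0.5 mm, so I'm shifting it +3.3 mm in y.

```bash
python3 -m handwheel '[[0,0,0,0,0.11,0,40],[0,0,0,0,0.11,0,40],[0,0,0,0,0.11,-0.04,40],[0,0,0,0,0.11,-0.07,40],[0,0,0,0,0.11,-0.07,40]]'; python3 -m handwheel '[[0,0,0,0,0,-0.03,40],[0,0,0,0,0,-0.03,40]]';  python3 - <<'E'
from h import *
s=snap('wrist','wrist15'); o=bot.observe();print(o['ee_pos'],o['wrist_force'])
g=s['img'].max(2)
print('row264',g[266,225:325].tolist())
print('col268',g[200:330,268].tolist())
E
```

```text
t: 14.77
ee_pos: [0.4918, -0.04, 0.06]
orientation: [[0.0, 0.0, 1.0], [-1.0, 0.0, 0.0], [-0.0, -1.0, 0.0]]
wrist_force: [-0.7, 1.1, 1.6]
opening: 0.549
t: 14.93
ee_pos: [0.4919, -0.04, 0.0599]
orientation: [[0.0, 0.001, 1.0], [-1.0, 0.0, 0.0], [-0.0, -1.0, 0.001]]
wrist_force: [-2.1, 1.6, 5.2]
opening: 0.554
[ 0.49186483 -0.04004735  0.05984994] [-1.40811329  1.57078792  4.83989431]
row264 [62, 55, 111, 187, 185, 182, 179, 181, 180, 178, 185, 188, 190, 188, 187, 183, 179, 166, 171, 226, 231, 231, 231, 229, 228, 228, 228, 227, 227, 225, 224, 227, 216, 136, 84, 91, 92, 94, 93, 94, 93, 92, 93, 97, 98, 98, 94, 98, 97, 97, 97, 94, 99, 94, 98, 96, 97, 98, 92, 98, 96, 94, 97, 97, 96, 100, 100, 99, 96, 100, 97, 103, 174, 233, 229, 228, 229, 229, 232, 231, 210, 184, 188, 184, 179, 183, 185, 187, 188, 192, 189, 190, 192, 190, 191, 192, 165, 68, 67, 70]
col268 [230, 230, 230, 232, 231, 232, 232, 231, 231, 231, 231, 230, 228, 229, 232, 221, 170, 153, 156, 163, 185, 207, 204, 202, 196, 192, 192, 195, 193, 192, 177, 154, 151, 153, 156, 156, 179, 198, 199, 193, 191, 192, 191, 188, 187, 189, 186, 187, 182, 191, 219, 230, 229, 182, 108, 114, 115, 115, 115, 114, 115, 114, 105, 96, 96, 96, 97, 95, 93, 96, 94, 92, 92, 94, 92, 91, 96, 94, 92, 85, 167, 228, 226, 225, 223, 224, 225, 224, 224, 224, 225, 224, 224, 225, 228, 210, 162, 143, 149, 153, 150, 149, 153, 150, 140, 143, 142, 146, 145, 145, 150, 150, 156, 176, 194, 196, 189, 188, 187, 186, 186, 185, 184, 179, 236, 250, 153, 36, 44, 48]
```

```bash
python3 -m handwheel '[[0,0,0,0,0,0,52],[0,0,0,0,0,0,60],[0,0,0,0,0,0,66],[0,0,0,0,0,0.3,66],[0,0,0,0,0,1.2,70],[0,0,0,0,0,2.4,75],[0,0,0,0,0,3.6,75],[0,0,0,0,0,4.2,75],[0,0,0,0,0,4.2,75]]';python3 - <<'E'
from h import *
s=snap('wrist','wrist16'); o=bot.observe();print(o['ee_pos'],o['wrist_force'])
E
python3 -m handwheel '[[0,0,0,-0.1,-1.3,0.6,75],[0,0,0,-0.2,-2.6,0.6,75],[0,0,0,-0.3,-3.9,0.6,75],[0,0,0,-0.4,-5.2,0.6,75],[0,0,0,-0.5,-6.5,0.6,75],[0,0,0,-0.62,-7.8,0.6,75],[0,0,0,-0.62,-8.1,0.6,75],[0,0,0,-0.62,-8.1,0.6,75],[0,0,0,-0.62,-8.1,0.6,75]]' 
python3 - <<'E'
from h import *
s=snap('wrist','wrist17'); o=bot.observe();print(o['ee_pos'])
a=load('wrist16')['img'][140:290,180:360]
v=np.hstack([cv2.resize(a,(380,317),interpolation=2),cv2.resize(s['img'][100:400,90:490],(420,315),interpolation=2)[:317]]) if 0 else None
A=cv2.resize(a,(360,300),interpolation=2); B=cv2.resize(s['img'][100:360,130:430],(440,381),interpolation=2)
C=np.zeros((381,800,3),np.uint8); C[:300,:360]=A; C[:,360:]=B; cv2.imwrite('pics/c9.png',C)
E
```

```text
t: 15.73
ee_pos: [0.4951, -0.0409, 0.1916]
orientation: [[-0.0, 0.011, 1.0], [-1.0, -0.003, -0.0], [0.003, -1.0, 0.011]]
wrist_force: [-0.2, -1.3, 0.2]
opening: 0.876
[ 0.49391571 -0.04062339  0.18877755] [ 0.26398356  0.96974388 -0.6711194 ]
t: 16.53
ee_pos: [0.4724, -0.2827, 0.2014]
orientation: [[-0.001, -0.002, 1.0], [-1.0, 0.003, -0.001], [-0.003, -1.0, -0.002]]
wrist_force: [0.0, 1.5, 0.0]
opening: 0.875
[ 0.47271795 -0.28190284  0.20180574]
```

View pics/c9.png

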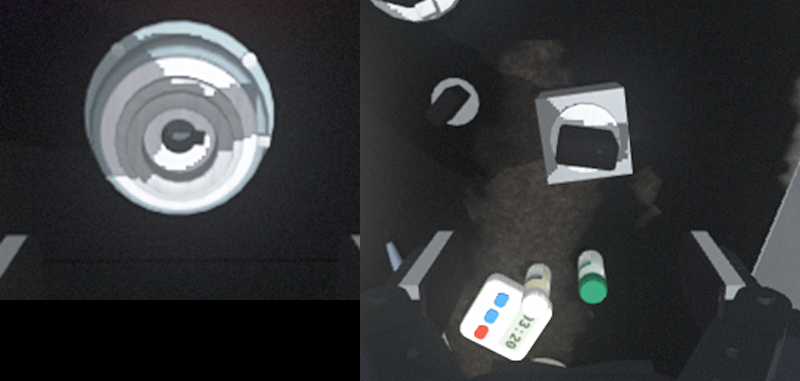

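Left: the stack is concentric, with bore and keyway at (180,137) inside the rings. Right: the stand with the spindle at (587,145), the vials at (537,285) and (592,275), and the small look-alike at (455,100). My last view is an enlargement to find the rib.

```bash
python3 - <<'E'
from h import *
s=load('wrist17')['img'][150:235,245:325]; sc=load('scene0')['img'][262:326,308:368]; sd=load('side0')['img'][145:197,284:326]
C=np.zeros((560,800,3),np.uint8)
up=lambda i,w,h:cv2.convertScaleAbs(cv2.resize(i,(w,h),interpolation=cv2.INTER_CUBIC),alpha=1.3,beta=15)
C[:552,:520]=up(s,520,552); C[:288,525:795]=up(sc,270,288); C[290:555,525:739]=up(sd,214,265)
cv2.imwrite('pics/c10.png',C)
E
```

```text
(no output)
```

View pics/c10.png

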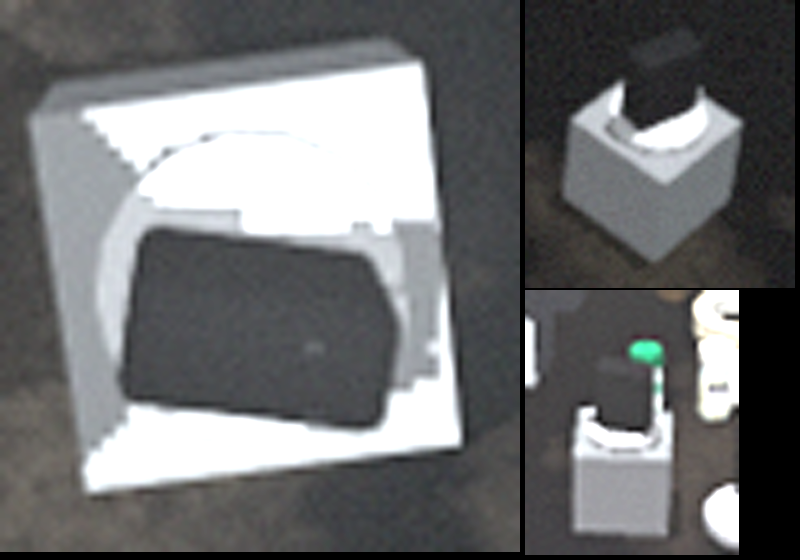

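The block's outline at (260,330) is tilted about 6° clockwise, and no rib is visible on the left end of the collar. I'm out of views, so I'll inspect both collar ends numerically from two offset wrist poses.

```bash
python3 -m handwheel '[[0,0,0,1,0,-0.6,75],[0,0,0,2,0,-1,75],[0,0,0,2,0,-1,75],[0,0,0,2,0,-1,75],[0,0,0,2,0,-1,75]]' |head -2; python3 -c "
from h import *
snap('wrist','wA')"; python3 -m handwheel '[[0,0,0,-1.3,0,0,75],[0,0,0,-2.6,0,0,75],[0,0,0,-3.9,0,0,75],[0,0,0,-4,0,0,75],[0,0,0,-4,0,0,75],[0,0,0,-4,0,0,75]]' |head -2; python3 - <<'E'
from h import *
snap('wrist','wB')
s17=load('wrist17')
W=lambda pts,z:np.array([onz(s17,245+a/6.5,150+b/6.5,z)[:2] for a,b in pts])
t=W([(120,390),(380,425),(400,320)],.106); print('top',t.round(4).tolist(),'yaw',np.degrees(np.arctan2(*(t[1]-t[0])[::-1])),'ctr',(t[0]+t[2])/2, np.linalg.norm(t[1]-t[0]),np.linalg.norm(t[2]-t[1]))
b=W([(145,230),(365,250)],.062); print('bot',b,'yaw',np.degrees(np.arctan2(*(b[1]-b[0])[::-1])),np.linalg.norm(b[1]-b[0]))
st=W([(35,120),(420,62),(460,445),(88,492)],.056); print('stand ctr',st.mean(0))
c=st.mean(0)
for tag in('wA','wB'):
    s=load(tag); g=s['img'].max(2); u,v=map(int,proj(s,[*c,.062])); print(tag,u,v)
    for r in range(v-34,v+34,2): print(' '.join('%3d'%x for x in g[r,u-40:u+40:2]))
E
```

```text
t: 17.0
ee_pos: [0.533, -0.2813, 0.1728]
t: 17.55
ee_pos: [0.4134, -0.2835, 0.1745]
top [[0.4644, -0.2765], [0.4986, -0.2812], [0.5008, -0.2671]] yaw -7.930297293477769 ctr [ 0.48259782 -0.27176594] 0.034562359829138016 0.014328369178431083
bot [[ 0.46661497 -0.26280484]
 [ 0.50006748 -0.26588597]] yaw -5.262344061398965 0.03359409563417111
stand ctr [ 0.48288692 -0.27250746]
wA 217 202
 38  37  41  42  39  40  60  77  90  88  87  88  89  89  89  93  98 100 103 108 115 116 118 117 117 118 118 113 117 120 118 115 116 118 110  80  79  70  34  24
 38  40  41  55  71  90  86  91  93  99 101 107 110 115 116 114 116 114 116 116 116 115 117 118 115 115 117 117 115 115 115 119 115 115 112  79  81  74  28  26
 38  71  96 105 108 110 115 116 115 113 113 114 115 113 116 113 115 116 116 113 117 115 117 115 117 119 116 116 119 115 116 116 118 114 113  80  80  77  27  30
 38 103 114 112 114 114 115 113 113 115 116 115 114 114 114 112 116 116 111 117 115 112 115 115 118 117 116 119 116 116 116 116 116 116 120  77  80  82  25  25
 36  81 114 113 114 114 114 116 115 116 117 116 117 116 115 113 125 13
[... 9480 characters left out ...]
 212 204 186 166 156 143 111  75  62  51  56  60  52  45  42
 68  59  71  80 159 208 209 209 208 207 208 207 208 207 208 208 207 207 205 205 204 205 205 203 207 207 209 210 213 209 188 180 171 167 119  74  65  54  48  47
 68  68  76  72 144 208 205 207 206 209 208 206 207 207 206 206 206 208 208 209 211 209 190 177 169 162 121  90  50  35  37  40  45  49  52  48  50  48  56  52
 56  57  68  59 128 210 205 203 207 208 208 212 211 213 196 180 171 163 134  97  66  34  39  37  41  41  37  42  41  43  45  43  56  51  58  50  51  58  57  55
 56  58  73  60 109 214 198 181 176 164 141 103  83  50  49  52  53  49  45  41  43  40  46  47  41  46  43  42  45  46  47  55  56  53  54  55  57  59  58  51
```

The rib shows in wA at the collar's right end (rows 17–22, about (239,208)), and the left end is plain in wB. So the key faces roughly world +x. Now fitting the yaw and centre from the block's edges.

```bash
python3 - <<'E'
from h import *
def edge(s,us,v0,v1,z):
    g=s['img'].max(2).astype(float); P=[]
    for u in us:
        c=g[v0:v1,u]; d=np.abs(np.diff(c)); k=d.argmax(); t=(c.min()+c.max())/2
        lo,hi=c[k-1:k+3].min(),c[k-1:k+3].max(); t=(lo+hi)/2
        for j in range(max(k-1,0),min(k+2,len(c)-1)):
            if (c[j]-t)*(c[j+1]-t)<=0: P.append(onz(s,u,v0+j+(t-c[j])/(c[j+1]-c[j]+1e-9),z)[:2]); break
    P=np.array(P); vx,vy,x,y=cv2.fitLine(P.astype(np.float32),cv2.DIST_HUBER,0,1e-4,1e-4).ravel()
    if vx<0: vx,vy=-vx,-vy
    res=np.abs((P-[x,y])@[-vy,vx]); return np.degrees(np.arctan2(vy,vx)).round(2),(round(x,4),round(y,4)),round(1e3*np.median(res),2),len(P)
A,B,C=load('wA'),load('wB'),load('wrist17')
print('A top -y edge',edge(A,range(193,223),218,236,.106))
print('A bottom +y edge',edge(A,range(200,228),186,200,.062))
print('B top -y edge',edge(B,range(345,378),218,236,.106))
print('C top -y edge',edge(C,range(267,301),205,222,.106))
print('C bot +y edge',edge(C,range(270,298),180,192,.062))
rib=onz(A,217-40+62,202-34+39.4,.064); print('rib',rib)
# rib edge: rows at u=239
print([ (v,A['img'].max(2)[v,236:244].tolist()) for v in range(196,220)])
o=bot.observe();print(o['ee_pos'])
E
```

```text
A top -y edge (np.float32(-7.56), (np.float32(0.4838), np.float32(-0.2807)), np.float64(0.04), 30)
A bottom +y edge (np.float32(-7.43), (np.float32(0.4811), np.float32(-0.264)), np.float64(0.06), 28)
B top -y edge (np.float32(-13.59), (np.float32(0.4805), np.float32(-0.2811)), np.float64(0.86), 33)
C top -y edge (np.float32(-6.86), (np.float32(0.4773), np.float32(-0.2794)), np.float64(0.09), 34)
C bot +y edge (np.float32(-15.18), (np.float32(0.4829), np.float32(-0.2615)), np.float64(0.98), 28)
rib [ 0.5025446  -0.27652841  0.064     ]
[(196, [151, 152, 153, 153, 156, 151, 123, 110]), (197, [132, 158, 150, 153, 156, 152, 132, 109]), (198, [103, 158, 153, 153, 156, 156, 129, 109]), (199, [89, 160, 156, 154, 159, 155, 135, 108]), (200, [90, 154, 151, 153, 157, 155, 138, 105]), (201, [82, 138, 134, 136, 144, 146, 135, 108]), (202, [96, 130, 117, 118, 118, 122, 122, 109]), (203, [128, 150, 141, 140, 134, 128, 111, 109]), (204, [149, 164, 160, 157, 154, 145, 108, 112]), (205, [158, 161, 159, 158, 154, 142, 110, 120]), (206, [163, 156, 159, 155, 158, 140, 107, 118]), (207, [160, 156, 155, 156, 159, 143, 109, 111]), (208, [158, 154, 153, 155, 156, 142, 106, 113]), (209, [160, 152, 155, 155, 155, 139, 105, 115]), (210, [159, 151, 150, 153, 153, 135, 108, 113]), (211, [154, 148, 144, 146, 147, 122, 109, 115]), (212, [155, 147, 143, 145, 139, 114, 115, 112]), (213, [155, 151, 151, 156, 141, 111, 111, 114]), (214, [153, 153, 152, 152, 133, 108, 116, 113]), (215, [153, 151, 152, 142, 117, 111, 114, 114]), (216, [153, 152, 148, 123, 112, 113, 111, 114]), (217, [154, 148, 128, 114, 113, 113, 114, 113]), (218, [151, 134, 111, 112, 113, 112, 115, 113]), (219, [140, 119, 112, 114, 113, 113, 113, 114])]
[ 0.41406749 -0.28362049  0.17444388]
```

```bash
python3 -m handwheel '[[0,0,1.15,0.3,0,0.2,60],[0,0,2.3,0.6,0,0.2,55],[0,0,3.45,0.9,0,0.2,50],[0,0,4.6,1.2,0.1,0.2,50],[0,0,5.75,1.5,0.2,0.2,50],[0,0,6.9,1.8,0.3,0.2,50],[0,0,8.05,2.0,0.353,0.2,50],[0,0,9.2,2.257,0.353,0.2,50],[0,0,10.35,2.257,0.353,0.2,50],[0,0,11.5,2.257,0.353,0.2,50]]' |head -2; python3 -m handwheel '[[0,0,1.15,0,0,0,50],[0,0,2.27,0,0,0,50],[0,0,2.27,0,0,0,50],[0,0,2.27,0,0,0,50]]'
python3 - <<'E'
from h import *
s=snap('wrist','wD');o=bot.observe();T=np.array(o['ee_pos']);R=np.array(o['orientation']);print(T,o['joints'])
M=np.array(s['cam_to_world']); print(np.round(M,3).tolist())
g=s['img'].max(2); u,v=map(int,proj(s,[.4822,-.2724,.08])); print(u,v, proj(s,[.4822,-.2724,.056]))
for r in range(v-56,v+64,3): print(r,' '.join('%3d'%x for x in g[r,u-60:u+60:4]))
E
```

```text
t: 18.43
ee_pos: [0.483, -0.2725, 0.1793]
t: 18.77
ee_pos: [0.4821, -0.2726, 0.1792]
orientation: [[0.991, 0.001, 0.13], [-0.13, -0.001, 0.991], [0.001, -1.0, -0.0]]
wrist_force: [0.2, 0.1, -0.5]
opening: 0.585
[ 0.48185941 -0.2725567   0.17913675] [-3.64397063e+01  6.61537071e+00  3.85674923e+00  8.71877173e+01
  8.38307348e-03 -2.89483131e+01]
[[0.13, 0.954, 0.269, 0.416], [0.992, -0.125, -0.036, -0.263], [-0.001, 0.271, -0.963, 0.323], [0.0, 0.0, 0.0, 1.0]]
274 213 (np.float64(274.0873753263668), np.float64(207.05177669419098))
157  58  36  39  39  39  39  42  42  41  46  42  37  39  37  38  41  43  42  43  47  34  40  41  38  38  36  39  40  36  36
160  61  57  35  43  41  38  38  46  45  42  44  39  44  45  38  37  50  45  41  40  35  38  39  35  32  36  42  43  41  35
163  55  41  47  44  49  38  45  38  50  44  40  47  42  39  46  46  55  41  40  58  77  35  43  35  37  36  35  39  34  34
166  51  42  50  44  43  43  45  41  46  43  48  41  40  45  47  39  57  79  87  87  86  38  38  34  37  37  36  38  36  36
169  67  62  43  44  54  46  42  46  50  46  46  42  59  54  78  89
[... 3696 characters left out ...]
  40  36  39  35  36  37  35  37  37  37  37  41  35  37  34  32  37  31  38  92
262 132  27  39  36  33  27  35  32  35  32  31  33  29  37  38  35  33  34  37  36  37  39  33  33  31  33  36  34  39  34
265 132  37  40  37  28  30  37  36  36  29  39  36  38  35  33  31  35  29  32  37  35  33  33  32  34  32  34  34  31  34
268 112  37  38  39  36  30  36  34  32  33  37  33  35  36  36  30  36  35  30  36  32  34  33  33  29  34  28  36  37  39
271  32  35  32  36  30  29  35  29  31  32  28  31  32  32  32  35  33  33  34  28  29  30  37  29  30  28  30  34  35  34
274  36  33  35  34  33  34  32  32  35  30  32  34  33  32  35  34  37  30  35  32  36  27  30  29  32  37  28  34  33  37
```

```bash
python3 - <<'E'
from h import *
s=load('wD'); ax=np.array([np.cos(np.radians(-7.4)),np.sin(np.radians(-7.4))])
a=onz(s,275,242.5,.106)[:2]-.018*ax; b=onz(s,275,191.5,.062)[:2]+.018*ax
print(a,b,bot.observe()['ee_pos'])
E
```

```text
[ 0.48090047 -0.27144969] [ 0.48412869 -0.2717823 ] [ 0.48185941 -0.2725567   0.17913675]
```

```bash
python3 -m handwheel '[[0,0,0,0,0,-1,50],[0,0,0,0,0,-2,50],[0,0,0,0,0,-3,50],[0,0,0,0,0,-3.5,50],[0,0,0,0,0,-3.73,50],[0,0,0,0,0,-3.73,50],[0,0,0,0,0,-3.73,50]]'; python3 -m handwheel '[[0,0,0,0,0,0,40],[0,0,0,0,0,0,30],[0,0,0,0,0,0,20],[0,0,0,0,0,0,10],[0,0,0,0,0,0,8],[0,0,0,0,0,0,8],[0,0,0,0,0,0,8],[0,0,0,0,0,0,8]]' 100
```

```text
t: 19.4
ee_pos: [0.4814, -0.2728, 0.0676]
orientation: [[0.992, 0.001, 0.129], [-0.129, -0.001, 0.992], [0.001, -1.0, -0.0]]
wrist_force: [0.2, -0.4, 0.2]
opening: 0.583
t: 20.07
ee_pos: [0.482, -0.2732, 0.0688]
orientation: [[0.992, 0.003, 0.128], [-0.128, -0.002, 0.992], [0.003, -1.0, -0.001]]
wrist_force: [0.2, 1.3, 5.5]
opening: 0.197
```

```bash
python3 -m handwheel '[[0,0,0,0,0,0.6,8],[0,0,0,0,0,1.4,8],[0,0,0,0,0,2.4,8],[0,0,0,0,0,3.4,8],[0,0,0,0,0.5,4.04,8],[0,0,0.2,0.1,1.7,4.04,8],[0,0,0.4,0.2,2.9,4.04,8],[0,0,0.6,0.3,4.1,4.04,8],[0,0,0.6,0.32,5.3,4.04,8],[0,0,0.6,0.32,6.5,4.04,8]]' |head -2;  python3 -m handwheel '[[0,0,0,0,0.8,0,8],[0,0,0,0,1.11,0,8],[0,0,0,0,1.11,-0.5,8],[0,0,0,0,1.11,-1.1,8],[0,0,0,0,1.11,-1.1,8],[0,0,0,0,1.11,-1.1,8]]'; python3 - <<'E'
from h import *
o=bot.observe();print(o['ee_pos'],o['opening']*85.4)
for n in('scene','side','wrist'): snap(n,n+'E')
for n,b in(('scene',(255,215,305,262)),('side',(262,185,312,232))):
    s=load(n+'E'); g=s['img'].max(2); print(n,[np.round(proj(s,p),1).tolist() for p in([.4916,-.045,.09],[.4916,-.045,.07],[.4916,-.045,.14])])
    for r in range(b[1],b[3]): print(r,' '.join('%3d'%x for x in g[r,b[0]:b[2]]))
E
```

```text
t: 20.9
ee_pos: [0.4897, -0.0759, 0.1871]
t: 21.4
ee_pos: [0.4889, -0.0444, 0.1533]
orientation: [[0.998, -0.004, 0.066], [-0.066, 0.001, 0.998], [-0.005, -1.0, 0.0]]
wrist_force: [-0.1, -0.1, -2.3]
opening: 0.199
[ 0.48888269 -0.04437179  0.15327663] 16.98034543753036
scene [[279.3, 224.2], [279.1, 230.4], [279.7, 208.0]]
215  28  36  37  42  38  32  16  13  20  13  13  21  19  18  20  17  13  17  21  32  87 131 138 138 137 128 128  99  18  18  18  18  21  15  20  10  15  17  15  14  12  13  15  18  19  16  20  18  18  10
216 188 188 191 195 195 185 188 169 105  36  14  16  17  17  22  17  16  20  16  29  92 136 139 138 135 128 125  99  22  17  11  14  18  21  18  17  19  18  19  19  17  15  12  15  19  13  19  21  16  14
217 244 245 245 246 245 244 245 240 217 191 154  63  17  15  23  23  20  13  15  31  92 130 135 141 140 128 125  99  15  15  17  17  17  20  20  20  13  15  19  18  18  13  14  17  18  18  22  17  14  18
218 244 243 242 242 242 242 244 245 246 245 236 184 104  16  13  15  14  14  16  35  93 132 136 137 136 128 119  94  15  19  20  18  17  20  22  18  18  15  18  16
[... 17754 characters left out ...]
 148 147 147 146 141 139 136 135 128 127 124 142 150 128  25  30  31  33  33  34  34  34
229  42  41  35  35 156 251 248 226 139 133 141 146 146 142 149 150 154 154 154 152 149 152 150 149 147 147 150 147 148 149 143 146 141 138 134 131 128 122 128 143 141 102  22  30  32  34  32  31  32  31
230  41  39  35  30 134 249 255 252 166 122 134 141 145 143 145 149 151 151 149 150 150 148 149 148 148 148 149 147 148 145 143 143 141 140 134 130 130 133 140 145 139  82  27  33  32  35  35  36  34  35
231  40  39  39  31  76 172 212 210 188 158 128 138 144 143 146 149 149 148 148 149 148 147 149 146 150 150 150 145 146 143 142 141 138 137 132 133 132 139 140 148 126  48  25  34  34  32  32  34  35  33
```

In the side view the shaft is at u≈285.6 against the bore at 284.2, and in the scene view at 277.6 against 279.2. So I'll shift about (+3.7, -1) mm, then lower in small steps.

```bash
python3 -m handwheel '[[0,0,0,0.12,-0.03,0,8],[0,0,0,0.12,-0.03,-0.4,8],[0,0,0,0.12,-0.03,-0.8,8],[0,0,0,0.12,-0.03,-1.1,8],[0,0,0,0.12,-0.03,-1.1,8],[0,0,0,0.12,-0.03,-1.1,8]]' ; python3 -m handwheel '[[0,0,0,0,0,-0.1,8],[0,0,0,0,0,-0.2,8],[0,0,0,0,0,-0.3,8],[0,0,0,0,0,-0.3,8]]';  python3 -m handwheel '[[0,0,0,0,0,-0.05,8],[0,0,0,0,0,-0.1,8],[0,0,0,0,0,-0.1,8]]'
```

```text
t: 22.05
ee_pos: [0.4927, -0.0448, 0.1203]
orientation: [[0.998, -0.004, 0.066], [-0.066, 0.001, 0.998], [-0.004, -1.0, 0.001]]
wrist_force: [-0.2, 0.4, -1.9]
opening: 0.197
t: 22.38
ee_pos: [0.4938, -0.045, 0.1126]
orientation: [[0.998, -0.001, 0.066], [-0.066, 0.0, 0.998], [-0.001, -1.0, 0.0]]
wrist_force: [-0.9, -0.6, -2.0]
opening: 0.197
t: 22.63
ee_pos: [0.4939, -0.0451, 0.1099]
orientation: [[0.998, -0.0, 0.066], [-0.066, 0.0, 0.998], [-0.0, -1.0, 0.0]]
wrist_force: [-0.1, -0.2, -2.1]
opening: 0.198
```

```bash
python3 -m handwheel '[[0,0,0,0,0,-0.05,8],[0,0,0,0,0,-0.1,8],[0,0,0,0,0,-0.1,8]]' ; python3 -m handwheel '[[0,0,0,0,0,-0.05,8],[0,0,0,0,0,-0.1,8],[0,0,0,0,0,-0.1,8]]';  python3 -m handwheel '[[0,0,0,0,0,-0.05,8],[0,0,0,0,0,-0.1,8],[0,0,0,0,0,-0.1,8]]'
```

```text
t: 22.88
ee_pos: [0.4939, -0.0451, 0.1068]
orientation: [[0.998, -0.0, 0.066], [-0.066, 0.0, 0.998], [-0.0, -1.0, 0.0]]
wrist_force: [0.1, -0.2, -2.5]
opening: 0.202
t: 23.13
ee_pos: [0.4938, -0.0451, 0.1037]
orientation: [[0.998, -0.001, 0.066], [-0.066, 0.0, 0.998], [-0.001, -1.0, 0.0]]
wrist_force: [-0.1, 0.1, -3.0]
opening: 0.195
t: 23.38
ee_pos: [0.4938, -0.0451, 0.1007]
orientation: [[0.998, -0.001, 0.066], [-0.066, 0.0, 0.998], [-0.001, -1.0, 0.0]]
wrist_force: [-0.5, 0.3, -2.0]
opening: 0.197
```

```bash
for i in 1 ; do python3 -m handwheel '[[0,0,0,0,0,-0.05,8],[0,0,0,0,0,-0.1,8],[0,0,0,0,0,-0.1,8]]'; done ; python3 -m handwheel '[[0,0,0,0,0,-0.05,8],[0,0,0,0,0,-0.07,8],[0,0,0,0,0,-0.07,8]]'
```

```text
t: 23.63
ee_pos: [0.4938, -0.0451, 0.0977]
orientation: [[0.998, -0.001, 0.066], [-0.066, 0.0, 0.998], [-0.001, -1.0, 0.0]]
wrist_force: [-0.1, 0.1, -2.8]
opening: 0.201
t: 23.88
ee_pos: [0.4939, -0.0451, 0.0958]
orientation: [[0.998, -0.0, 0.066], [-0.066, 0.0, 0.998], [-0.0, -1.0, 0.0]]
wrist_force: [0.2, -0.4, -2.9]
opening: 0.199
```

```bash
python3 -m handwheel '[[0,0,0,0,0,-0.05,8],[0,0,0,0,0,-0.1,8],[0,0,0,0,0,-0.1,8]]'; python3 -m handwheel '[[0,0,0,0,0,-0.05,8],[0,0,0,0,0,-0.1,8],[0,0,0,0,0,-0.1,8]]';python3 -m handwheel '[[0,0,0,0,0,-0.05,8],[0,0,0,0,0,-0.1,8],[0,0,0,0,0,-0.1,8]]'
```

```text
t: 24.13
ee_pos: [0.4943, -0.0452, 0.0934]
orientation: [[0.998, 0.001, 0.066], [-0.066, -0.0, 0.998], [0.001, -1.0, -0.0]]
wrist_force: [-0.6, 0.2, 1.0]
opening: 0.198
t: 24.38
ee_pos: [0.4943, -0.0452, 0.0903]
orientation: [[0.998, 0.001, 0.066], [-0.066, -0.0, 0.998], [0.001, -1.0, -0.0]]
wrist_force: [-1.6, -1.0, 2.7]
opening: 0.195
t: 24.63
ee_pos: [0.4943, -0.0452, 0.0872]
orientation: [[0.998, 0.001, 0.066], [-0.066, -0.0, 0.998], [0.001, -1.0, -0.0]]
wrist_force: [-1.7, -0.8, 4.2]
opening: 0.198
```

Forces match the spring (0.5 N/mm), so the key is in the keyway. Pressing on to the collar stop.

```bash
python3 -m handwheel '[[0,0,0,0,0,-0.05,8],[0,0,0,0,0,-0.1,8],[0,0,0,0,0,-0.1,8]]' | grep -v ori; python3 -m handwheel '[[0,0,0,0,0,-0.03,8],[0,0,0,0,0,-0.06,8],[0,0,0,0,0,-0.06,8]]'| grep -v ori;python3 -m handwheel '[[0,0,0,0,0,-0.02,8],[0,0,0,0,0,-0.04,8],[0,0,0,0,0,-0.04,8]]'
```

```text
t: 24.88
ee_pos: [0.4943, -0.0452, 0.0844]
wrist_force: [-1.8, -0.2, 5.3]
opening: 0.2
t: 25.13
ee_pos: [0.4943, -0.0452, 0.083]
wrist_force: [-2.7, 1.0, 6.0]
opening: 0.199
t: 25.38
ee_pos: [0.4944, -0.0452, 0.0829]
orientation: [[0.998, 0.001, 0.066], [-0.066, -0.0, 0.998], [0.001, -1.0, -0.0]]
wrist_force: [-5.0, 1.0, 10.5]
opening: 0.194
```

```bash
python3 -m handwheel '[[0,0,0,0,0,-0.03,8],[0,0,0,0,0,-0.06,8],[0,0,0,0,0,-0.06,8],[0,0,0,0,0,-0.06,8],[0,0,0,0,0,-0.06,8]]'; python3 - <<'E'
from h import *
for n in('scene','side'):
    s=snap(n,n+'F'); r=load(n+'0')['img'].astype(int); 
    # bystanders: moved-pixel check against first frames, in boxes round each
    B={'scene':{'vial0':(175,190,192,216),'bottle':(225,150,243,178),'beaker':(345,210,370,250),'v1':(358,330,375,360),'v2':(372,315,388,347)},'side':{'vial0':(298,290,316,320),'bottle':(180,300,205,338),'beaker':(218,178,242,210),'v1':(292,150,313,175)}}[n]
    for k,(a,b,c,d) in B.items(): print(n,k,round(np.abs(s['img'][b:d,a:c].astype(int)-r[b:d,a:c]).mean(),1))
s=load('sideF'); g=s['img'].max(2)
for r in range(196,216,1): print(r,' '.join('%3d'%x for x in g[r,266:304:1]))
o=bot.observe();print(o['t'],o['ee_pos'],o['wrist_force'],o['opening']*85.4)
E
```

```text
t: 25.8
ee_pos: [0.4945, -0.0452, 0.0828]
orientation: [[0.998, 0.002, 0.066], [-0.066, -0.001, 0.998], [0.002, -1.0, -0.001]]
wrist_force: [-7.1, 1.7, 18.7]
opening: 0.195
scene vial0 21.2
scene bottle 2.7
scene beaker 2.5
scene v1 2.2
scene v2 2.8
side vial0 2.4
side bottle 2.7
side beaker 3.6
side v1 36.9
196  41  43  43  42  45  43  41  41  47  54  55  58  61  60  60  58  51  48  53  73  71  37  42  40  39  39  34  39  37  37  41  40  39  36  36  39  35  37
197  47  44  42  43  42  42  41  43  38  42  42  53  65  51  53  54  50  51 114 173 106  29  40  40  41  35  39  39  38  40  36  36  37  39  37  36  35  38
198  42  43  41  43  40  41  41  40  42  42  36  65  99  51  55  53  50  53 133 201 112  29  40  41  38  37  37  38  40  37  37  38  36  34  38  37  38  37
199  44  42  42  41  42  41  44  42  42  35  34  70 114  71  54  55  50  52 132 198 110  28  40  41  35  38  37  36  39  38  38  39  38  38  38  41  36  38
200  40  42  40  42  40  41  41  38  41  39  34  65 115  81  53  55  55  53 131 195 110  27  41  41  37  38  39  40  37  40  35  40  36  38  39  37  38  37
201  43  4
[... 1729 characters left out ...]
 255 255 250 246 229 142 191 174 156 155 157 160 162 161 159 157 156 157 164 157 156 144 149 156 159 189 199 136  42  27  32  34  34
213  38  33  76 172 242 255 255 246 236 250 218 140 151 155 163 169 169 172 168 166 166 167 165 165 159 150 149 156 154 157 186 206 182  99  38  32  36  36
214  40  32  30 127 248 255 255 254 188 248 254 219 144 154 164 172 171 173 170 172 171 172 165 159 155 148 155 159 152 142 176 203 192 127  51  31  33  38
215  38  29  76 184 255 255 255 255 141 195 243 254 220 144 155 166 168 168 171 170 169 164 154 149 153 153 161 157 154 165 190 199 184 127 101  23  33  37
25.9 [ 0.49445383 -0.04521487  0.08282324] [-7.05537591  0.3536982  18.54073455] 16.847685853459502
```

```bash
python3 -c "
from bench import bot
print(bot.close_job())"
```

```text
the job is handed in; nothing more can be done
None
```

I finished the job and handed it in at about 26 s of the 64 s allowed. The wide disc is on the hub plate, the narrow disc is on top of it, and the spindle is down through both. I handed in still gripping the spindle and pressing down.

**Last checks**
- **Depth:** By the tool position, the spindle tip is about 30 mm below the plate top. The push first met the spring about 12 mm higher and grew by about 0.5 N/mm, so the key is in the keyway.
- **Clamping:** The force then rose sharply with no further travel, which shows the collar resting on the discs. The final push read about 18.5 N vertically and 7 N sideways, with the grip holding at 16.8 mm.
- **Disc centring:** Just before release, the wide disc measured within about 1 mm of the bore. I moved the narrow disc 3.3 mm to correct it. I checked it only from image profiles and one picture of the stack, where it looked concentric.
- **Bystanders:** The vials, bottle and beaker match the first pictures. Two comparison boxes did differ (scene vial0, side vial1). I put that down to the narrow disc and the spindle, which stood in those boxes and were moved. Each of those two vials is unchanged in the other camera's box.

**What went wrong on the way**
- On the first try at the wide disc, a finger pressed on its rim with about 31 N. I reopened, recentred and picked it up cleanly.
- I reached the 12-picture viewing limit before the insertion, so the insertion and the final state were checked by forces, poses and pixel values only.

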